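Empty the knob tumbler and put it back on the ledge

ROBOT

A 7-joint arm with a two-finger parallel gripper is mounted at the origin on the work surface. World frame = base frame: x ahead of the robot, y to its left, z up, the work surface at z = 0. Lengths are in mm, angles in rad, forces in N, time in s.
With the tool pointing down it reaches from about 400 to 875 mm from the base axis. Payload 4.4 kg.
Tool frame: the origin (TCP) lies midway between the tips of the shut fingers; the grasp point (between the pads) lies 19 mm behind it; z points along the fingers, y is the line along which they close (so a half turn about z gives the same grasp; the last joint's range is limited). The gripper opens to 85 mm and grips with 20 to 120 N. Pads are 22 mm wide; open, the fingers measure 114 mm over their backs; the gripper's body (76 mm by 85 mm) begins 54 mm behind the grasp point. The pads swing forward as they close: fully open they stand 13 mm farther back than shut.
Start: joints at [1.163, 0.628, 0.038, 1.517, -0.027, 0.996, -0.02], TCP at [217.897, -612.404, 231.313] pointing down, gripper open.
Joint ranges: [-3.06, 3.06], [-0.37, 2.12], [-1.25, 1.32], [0.18, 2.47], [-1.1, 4.24], [0.23, 1.98], [-2.94, 2.94]. Speed limits (rad/s): [2.57, 2.57, 3.14, 3.14, 3.14, 3.14, 3.14].

INTERFACE

Orientations are given as [roll, pitch, yaw] about the fixed x, y, z axes, in that order (R = Rz(yaw) Ry(pitch) Rx(roll)).
In Python, from cell import ctrl gives the robot as it stands.
- The arm moves only by the shell command python3 -m crank 'ROWS' [OPENING]. ROWS is JSON, a list that holds one entry, the list of rows, each a list of 4 numbers: the shift along the tool's x, y, z normalised to -1 to 1, where 1 is 2.5 cm, then the turn about the tool's z normalised to -1 to 1, where 1 is 0.08 rad. In form: [[[dx, dy, dz, turn], ...]]. A call has 1 to 12 rows; each row shifts and turns the commanded pose from where the row before left it, along the tool's axes as they then stand; what a row does not reach is not made up. A row lasts 1/12 s, in which the tool goes at most 41.7 mm and 7.16 degrees, less where a joint would pass 70% of its speed; a pose out of reach is approached as far as the arm can. A call with a number of a shift or a turn outside -1 to 1 is refused whole. A call with a gripper value outside its range is refused whole. OPENING is the closure, from -1 (fully open) to 1 (shut), set as the call begins (- or left out, the last holds). The fingers move at their own pace and stop on an object; the grip force is fixed at half the most. Time passes only in rows, so rows that do not move let the fingers close. It gives the time, the measured TCP pose, the force, the opening and the grip force at its end, in the units of the state.
- ctrl.read_state(): the state, without advancing time (a new reading comes with each control period).
- ctrl.get_image(name): name is "scene" or "side" or "wrist"; returns a dict with "img" (480x640x3 uint8, red, green, blue), "intrinsics" (3x3 intrinsics, pixels), "dist" ([k1, k2, p1, p2, k3] as OpenCV has them; the pictures are not rectified), "extrinsics" (4x4, takes a point from camera to world coordinates). Camera axes: x right, y up, looking along -z (the intrinsics and any distortion apply to the point x, -y, -z); pixel columns grow to the right and rows downward; lengths in mm; the calibration is good to about 2 mm. A picture is of the moment at which its call begins. There is no depth.
- ctrl.finish_job(): hands the job in; it is judged then, once.
Trained networks look in the newest picture that a camera, given by its name, has taken for a name from the list of things; names that differ only in an ending like _2 or _b are one class to them, and where a whole thing is asked for, a point or a joint stands for the part that bears it (a point fixed in the world has none). Each returns a list of dicts, best first, with "confidence" (0 to 1); they miss things now and then, are a little off and sometimes report something else, mostly with a low value. They report only what shows in the picture. A call takes as long as a camera call. They do not tell look-alikes from the thing itself.
- ctrl.find_in(camera, target): "position" ([row, column] in pixels, amid what is visible of it).
- ctrl.trace(camera, target): "mask" (480x640 bool, what is visible of it) and "position" ([row, column] in pixels, amid what is visible of it).
- ctrl.place_of(camera, target): "position" ([row, column] in pixels: a listed point, or the origin of a listed thing).
The state is a dict: "clock": time; "qpos": joint angles; "qd": joint speeds; "tau": joint torques, N m; "eef_pos": TCP position; "tool_rot": TCP orientation; "force": force on the tool from outside, world axes, zero at the start; "torque": the same for the moment, N m; "width": finger opening in mm; "gripper_force": force on a finger pad.
Only numpy, scipy, OpenCV 4.12 (cv2) and the standard library are available. Lean on these libraries where they do the work, as an engineer would, in place of code of your own. Each camera call takes 0.05 s, during which the arm holds its last target. There are 200 camera calls.

TASK

Take the blue tumbler off the low ledge of the bench rack, tip it out over the black sorting tray so that all three wooden drawer knobs end up in the tray, then stand the empty tumbler upright on the low ledge again. Leave the jar and the can on the ledge standing where they are.

Things in the scene. Friction and masses are not known exactly. Their poses are not given: they have to be found in the camera images.
- tumbler: blue painted steel tumbler, open at the top, round, nearly straight-sided: outer diameter 65 at the base, 67 at the rim, 90 tall, wall 3, floor 5 thick, about 160 g. Origin: centre of its underside; z runs along its axis to the mouth. It starts upright on the low ledge in one of three places, knobs inside.
- tumbler_rim (a point): centre of the tumbler's mouth, in the rim plane, 90 above its underside
- rack: fixed grey steel bench rack with two steps, 380 long (its y), open at the back: a low ledge in front and an upper shelf set back above it. Origin on the bench top under the middle of the low ledge; its front is -x; it stands on the robot's left and faces slantwise to the middle of the bench; z up. Back posts at x = +78, y = +-180.
- rack_ledge (a point): middle of the low ledge's top, 70 above the bench. The ledge is 80 deep (rack x -40 to +40) and 380 long. Tumbler, jar and can stand on it near rack y = -115, 0 and +115, in any order.
- rack_upper (a point): middle of the upper shelf's front lower edge, 250 above the bench, straight above the middle line of the low ledge, so 180 of height is free below it. The shelf reaches from rack x 0 to +90, 12 thick; goods up to 46 tall stand on it.
- tray: fixed black open plastic sorting tray, 190 (its x) by 210 (its y), 60 high, walls and floor 5 thick. Origin: centre of its underside on the bench; z up. It stands to the right of the rack, as the robot sees it.
- jar: closed amber glass jar with red lid, diameter 60, 85 tall, standing on the ledge; leave alone. Origin: centre of its underside.
- can: closed can with green label, diameter 58, 100 tall, standing on the ledge; leave alone. Origin: centre of its underside.
- knob0: light wooden drawer knob, nearly ball-shaped, diameter 26, 24 long, 18 g, one of three stacked in the tumbler (lowest at the start). Origin: centre of one end face; z along its axis.
- knob0_mid (a point): middle of knob0
- knob1: light wooden drawer knob, nearly ball-shaped, diameter 26, 24 long, 18 g, one of three stacked in the tumbler (middle at the start). Origin: centre of one end face; z along its axis.
- knob1_mid (a point): middle of knob1
- knob2: light wooden drawer knob, nearly ball-shaped, diameter 26, 24 long, 18 g, one of three stacked in the tumbler (top at the start). Origin: centre of one end face; z along its axis.
- knob2_mid (a point): middle of knob2
Things that resemble listed ones, but are neither listed nor needed, are in the scene too. What is meant by the tumbler is not pink or turquoise, and is the larger of those in its own colour.

How it is judged:
By the outcome, as a careful person would: the job done as asked, in the order asked, and still so for the second after the job is handed in, with the robot touching nothing.
It also fails if it takes over 59 s, if anything falls off the work surface, if the arm or the gripper's body presses on something with over 40 N, if the wrist force passes 120 N, or if a joint passes its speed limit or range.

## Working session

There is one attempt and no reset: what is moved stays moved. The work goes in short steps, Python scripts to look and compute and a shell command to move; the robot and the scene stay as the last step left them, time stands still between calls to the robot, and variables do not carry over. Pictures are saved under pics/ and viewed, at most 10 in all, crops included, and the job is handed in when it is done.

```bash
ls; mkdir -p pics; python3 - <<'E'
from cell import ctrl
import cv2,numpy as np
s=ctrl.read_state();print(s)
for c in("scene","side"):
    d=ctrl.get_image(c);cv2.imwrite(f"pics/{c}0.png",d["img"][...,::-1]);print(c,np.round(d["extrinsics"],3).tolist(),d["intrinsics"],d["dist"])
    for t in("tumbler","jar","can","tray","rack","rack_ledge","rack_upper","tumbler_rim","knob2_mid"):
        print(c,t,[(np.round(r["position"],1).tolist(),round(r["confidence"],2)) for r in ctrl.place_of(c,t)])
E
python3 -m crank --help | head -40
```

```text
pics
{'clock': 0.0, 'qpos': array([ 1.16322106,  0.62934696,  0.03844128,  1.51836328, -0.02701728,
        0.99626169, -0.02000631]), 'qd': array([ 1.06922562e-03,  5.17192586e-05,  2.07462172e-03,  1.04456944e-04,
       -1.41384161e-03, -6.55225950e-04, -1.96335179e-04]), 'tau': array([ 4.06002664e-05, -5.63410842e+01,  1.22714169e+00, -1.93452930e+01,
        1.12854608e-02,  1.04836375e-02,  2.19813023e-05]), 'eef_pos': array([ 217.68239336, -611.81825613,  230.3900205 ]), 'tool_rot': array([-3.13973122e+00,  9.44167758e-06,  3.41760211e-01]), 'force': array([ 0.38129187, -0.19503256, -0.08081926]), 'torque': array([-0.02767045,  0.04171149,  0.0089463 ]), 'gripper_force': 0.0, 'width': 85.52284137355322}
scene [[-0.022, -0.679, 0.734, 1325.692], [1.0, -0.011, 0.021, 49.227], [-0.006, 0.734, 0.679, 936.189], [0.0, 0.0, 0.0, 1.0]] [[562.79495677   0.         317.81427453]
 [  0.         562.79495677 235.10927168]
 [  0.           0.           1.        ]] [-0.1796619  0.         0.         0.         0.       ]
scene tumbler [([264.3, 389.6], 0.86), ([337.2, 318.0], 0.78), ([235.
[... 587 characters left out ...]
122   0.         318.16536228]
 [  0.         506.75312122 241.62114408]
 [  0.           0.           1.        ]] [-0.07089972  0.          0.          0.          0.        ]
side tumbler [([302.1, 197.7], 0.96), ([246.8, 257.7], 0.7)]
side jar [([211.2, 252.9], 0.83), ([213.6, 252.6], 0.74)]
side can [([185.9, 251.4], 0.74), ([228.7, 258.1], 0.29)]
side tray [([299.3, 431.4], 0.57)]
side rack [([230.2, 258.8], 0.71)]
side rack_ledge [([211.6, 249.8], 0.79)]
side rack_upper [([158.0, 244.0], 0.56)]
side tumbler_rim [([285.1, 192.9], 0.81), ([216.3, 257.7], 0.65), ([216.1, 341.5], 0.49), ([230.3, 258.8], 0.36)]
side knob2_mid [([226.4, 252.7], 0.38)]invalid input: not JSON, or not a number
```

View pics/scene0.png

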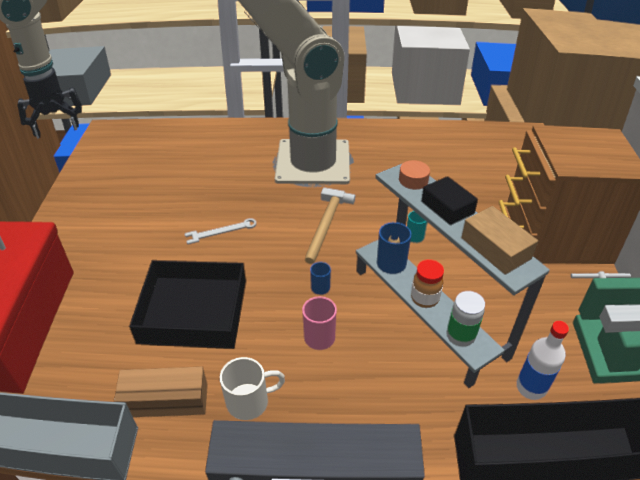

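View pics/side0.png

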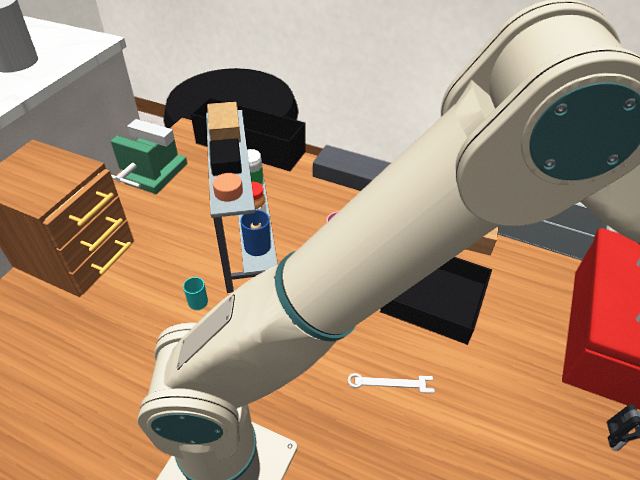

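The wanted tumbler is the big blue one on the ledge's robot-side end: base at about scene (264,390), side (247,258). It could be confused with:
- the small blue cup on the bench, scene (285,320)
- the pink one, (337,318)
- the turquoise one, (235,413)

The black tray is at scene (310,193). The black tray at lower right, (440,570), is a different one. The jar is at (299,427) and the can at (335,459).

Next I'll check the choice in one close crop and measure. I'll also test how the arm behaves at the edge of its reach, since tipping needs a tilted tool.

```bash
cat > h.py <<'E'
from cell import ctrl
import cv2,numpy as np
from scipy.spatial.transform import Rotation as Rn
def ray(d,p):
    u=cv2.undistortPoints(np.array([[[p[1],p[0]]]],float),d["intrinsics"],np.array(d["dist"]))[0,0]
    E=np.array(d["extrinsics"]);v=E[:3,:3]@np.array([u[0],-u[1],-1]);return E[:3,3],v/np.linalg.norm(v)
def onz(d,p,z):
    o,v=ray(d,p);return o+v*(z-o[2])/v[2]
def tri(rs):
    A=sum(np.eye(3)-np.outer(v,v) for o,v in rs);b=sum((np.eye(3)-np.outer(v,v))@o for o,v in rs)
    x=np.linalg.solve(A,b);return x,[np.linalg.norm(np.cross(x-o,v)) for o,v in rs]
def proj(d,X):
    E=np.array(d["extrinsics"]);c=(np.atleast_2d(X)-E[:3,3])@E[:3,:3]
    q,_=cv2.projectPoints((c*[1,-1,-1])[:,None],np.zeros(3),np.zeros(3),d["intrinsics"],np.array(d["dist"]));return q[:,0,::-1]
E
python3 - <<'E'
from h import *
S=ctrl.get_image("scene");D=ctrl.get_image("side")
cv2.imwrite("pics/c1.png",cv2.resize(S["img"][190:370,290:530,::-1],None,fx=3,fy=3,interpolation=cv2.INTER_CUBIC))
for n,a,b in(("tumbler",(264.3,389.6),(246.8,257.7)),("jar",(299.1,427),(211.5,252.8)),("can",(335.2,458.9),(185.9,251.4)),("ledge",(296.5,423.5),(211.6,249.8)),("upper",(231.8,439.4),(158,244)),("tray",(310.2,193.3),(299.3,431.4)),("rim",(229.5,394.6),(216.3,257.7)),("rack",(319.2,422.5),(230.2,258.8))):
    x,e=tri([ray(S,a),ray(D,b)]);print(n,x.round(1),np.round(e,1))
E
python3 -m crank '[[[0,1,0,0],[0,1,0,0],[0,1,0,0],[0,1,0,0],[0,1,0,0],[0,1,0,0],[0,1,0,0],[0,1,0,0],[0,1,0,0],[0,1,0,0],[0,1,0,0],[0,1,0,0]]]'
```

```text
tumbler [474.6 181.6  64.9] [1.4 1.4]
jar [575.8 251.1  68.2] [1.5 1.5]
can [665.4 304.6  66. ] [2.4 2.4]
ledge [568.6 249.6  71.3] [7.2 7.2]
upper [565.4 253.2 245.1] [2.3 2.3]
tray [ 554.7 -242.9   -4.6] [2. 2.]
rim [477.5 179.6 167.2] [2.6 2.6]
rack [578.3 245.    3.2] [3.6 3.6]
clock: 2.1
eef_pos: [304.4, -857.2, 209.6]
tool_rot: [-3.139, -0.005, 0.337]
force: [-0.5, 2.2, -4.5]
width: 85.2
gripper_force: 0.0
```

View pics/c1.png

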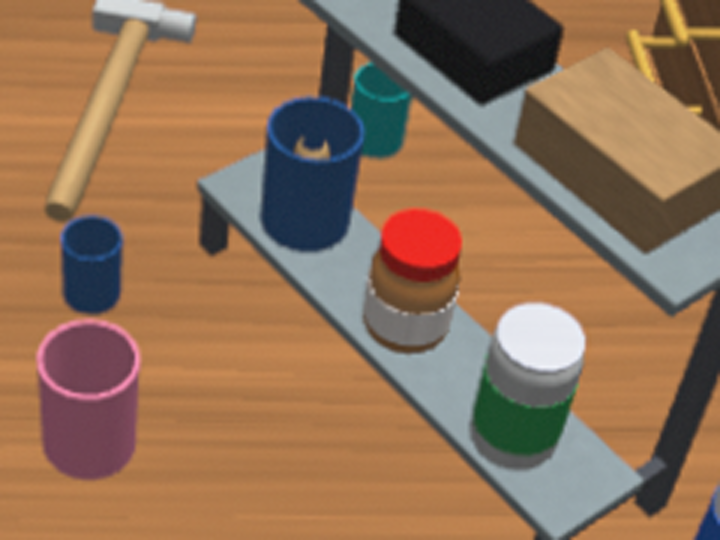

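The crop shows the large blue tumbler with a knob visible inside, so the choice is right. Pushing past the reach limit didn't tilt the tool. I'll try the upper limit while rising, as I need the height anyway.

```bash
python3 -m crank '[[[0,-1,-1,0],[0,-1,-1,0],[0,-1,-1,0],[0,-1,-1,0],[0,-1,-1,0],[0,-1,-1,0],[0,-1,-1,0],[0,-1,-1,0],[0,-1,-1,0],[0,-1,-1,0],[0,-1,-1,0],[0,-1,-1,0]]]'; python3 -c "
from h import *;print(ctrl.read_state()['qpos'].round(2))"
python3 -m crank '[[[0,0,-1,0],[0,0,-1,0],[0,0,-1,0],[0,0,-1,0],[0,0,-1,0],[0,0,-1,0],[0,0,-1,0],[0,0,-1,0]]]'; python3 -c "
from h import *;print(ctrl.read_state()['qpos'].round(2))"
```

```text
clock: 3.1
eef_pos: [207.0, -580.6, 511.0]
tool_rot: [3.115, -0.0, 0.341]
force: [0.2, -0.2, 1.1]
width: 85.4
gripper_force: 0.0
[ 0.95  0.43  0.41  1.13 -0.17  1.58  0.09]
clock: 3.77
eef_pos: [200.9, -562.9, 669.6]
tool_rot: [3.077, -0.001, 0.343]
force: [-0.8, 1.0, 0.3]
width: 85.4
gripper_force: 0.0
[ 1.11  0.44  0.16  0.66 -0.08  1.98 -0.  ]
```

```bash
python3 -m crank '[[[0,0,-1,0],[0,0,-1,0],[0,0,-1,0],[0,0,-1,0],[0,0,-1,0],[0,0,-1,0]]]'; python3 -c "
from h import *;print(ctrl.read_state()['qpos'].round(2))"
python3 -m crank '[[[0,0,1,0],[0,0,1,0],[0,0,1,0],[0,0,1,0]]]'; python3 -c "
from h import *;print(ctrl.read_state()['qpos'].round(2))"
```

```text
clock: 4.27
eef_pos: [184.6, -517.4, 732.8]
tool_rot: [2.974, 0.0, 0.342]
force: [0.5, 0.1, 0.5]
width: 85.3
gripper_force: 0.0
[ 1.07  0.31  0.21  0.69 -0.08  1.98 -0.  ]
clock: 4.6
eef_pos: [190.3, -533.3, 632.6]
tool_rot: [2.975, 0.0, 0.342]
force: [-0.3, -0.5, -0.5]
width: 85.7
gripper_force: 0.0
[ 1.04  0.25  0.2   1.06 -0.05  1.67 -0.01]
```

The tilt builds up at the joint limit and stays, so it can be used. I'll fit a kinematic model to plan with.

```bash
cat > k.py <<'E'
import numpy as np
from scipy.spatial.transform import Rotation as Rn
def fk(q,p,s):
    c1,d1,L1,L2,L3,c7=p;s1,s3,s5,s7,sy=s
    Z=lambda a:Rn.from_euler('z',a);Y=lambda a:Rn.from_euler('y',a)
    R=Z(s1*q[0]+c1)*Y(q[1]);x=np.array([0,0,d1])+R.apply([0,0,L1])
    R=R*Z(s3*q[2])*Y(q[3]);x=x+R.apply([0,0,L2])
    R=R*Z(s5*q[4])*Y(q[5]);x=x+R.apply([0,0,L3])
    return x,R*Z(s7*q[6]+c7)
E
python3 - <<'E'
from h import *;from k import fk
import itertools
from scipy.optimize import least_squares
s=ctrl.read_state()
q0=[1.16322106,.62934696,.03844128,1.51836328,-.02701728,.99626169,-.02000631]
dat=[(q0,[217.7,-611.8,230.4],[-3.1397,0,.34176]),(s['qpos'],s['eef_pos'],s['tool_rot']),
([.95,.43,.41,1.13,-.17,1.58,.09],[207,-580.6,511],[3.115,0,.341]),([1.11,.44,.16,.66,-.08,1.98,0],[200.9,-562.9,669.6],[3.077,-.001,.343]),([1.07,.31,.21,.69,-.08,1.98,0],[184.6,-517.4,732.8],[2.974,0,.342])]
out=[]
for sg in itertools.product([1,-1],[1,-1],[1,-1],[1,-1]):
    sg=sg+(1,)
    def f(p):
        r=[]
        for q,x,e in dat:
            X,R=fk(q,p,sg);r+=list((X-x)/1000)+list((R.inv()*Rn.from_euler('xyz',e)).as_rotvec()*.3)
        return r
    for c1 in(-2.4,0.):
      for c7 in(0,1.57,3.14,-1.57):
        o=least_squares(f,[c1,300,400,400,200,c7],x_scale=[1,100,100,100,100,1]);out.append((o.cost,sg,o.x.round(3).tolist()))
out.sort(key=lambda t:t[0])
for t in out[:5]:print(t)
E
```

```text
(np.float64(2.4887595208471974e-05), (-1, -1, -1, -1, 1), [-6.331, 344.393, 556.176, 383.238, 354.707, -4.758])
(np.float64(2.4887595208472232e-05), (-1, -1, -1, -1, 1), [-0.048, 344.393, 556.176, 383.238, 354.707, 1.525])
(np.float64(2.488759520847256e-05), (-1, -1, -1, -1, 1), [-0.048, 344.393, 556.176, 383.238, 354.707, 1.525])
(np.float64(2.488759520847269e-05), (-1, -1, -1, -1, 1), [-6.331, 344.393, 556.176, 383.238, 354.707, -4.758])
(np.float64(2.4887595208472916e-05), (-1, -1, -1, -1, 1), [-0.048, 344.393, 556.176, 383.238, 354.707, 1.525])
```

```bash
cat >> k.py <<'E'
from scipy.optimize import least_squares
P=[-0.048,344.4,556.2,383.2,354.7,1.525];SG=(-1,-1,-1,-1,1)
lo=np.array([-3.06,-.37,-1.25,.18,-1.1,.23,-2.94]);hi=np.array([3.06,2.12,1.32,2.47,4.24,1.98,2.94])
def frame(psi,al,roll):
    z=np.array([np.cos(psi)*np.cos(al),np.sin(psi)*np.cos(al),-np.sin(al)])
    y=np.array([-np.sin(psi),np.cos(psi),0]);x=np.cross(y,z)
    return Rn.from_matrix(np.c_[x,y,z])*Rn.from_euler('z',roll)
def ik(x,R,q0,w=300.,reg=1.,m=0.02):
    q0=np.clip(q0,lo+m+1e-6,hi-m-1e-6)
    def f(q):
        X,r=fk(q,P,SG);return np.r_[X-x,w*(r.inv()*R).as_rotvec(),reg*(q-q0)]
    o=least_squares(f,q0,bounds=(lo+m,hi-m));r=f(o.x);return o.x,np.linalg.norm(r[:3]),np.linalg.norm(r[3:6])/w
E
python3 - <<'E'
from k import *
rng=np.random.default_rng(0)
G=np.array([476,181,120.])
for psd in(20,35,50,65,80,95,110,123):
  for al in(0,.3,.6):
    for roll in(0,np.pi):
      best=None
      R=frame(np.radians(psd),al,roll);x=G+R.apply([0,0,19])
      for k in range(14):
        q,a,b=ik(x,R,rng.uniform(lo,hi),reg=.05,m=.05)
        if a<3 and b<.02 and (best is None or abs(q[6])<abs(best[6])):best=q
      if best is not None:print(psd,al,round(roll,1),best.round(2))
E
```

```text
65 0.3 0 [ 0.98  1.62 -1.13  2.39  3.3   0.28  0.09]
65 0.3 3.1 [ 1.01  1.69 -1.2   2.39  2.96  0.28 -2.71]
65 0.6 0 [ 0.81  1.3  -1.12  2.42  2.91  0.35  0.13]
65 0.6 3.1 [ 0.45  0.96 -0.44  2.42  4.19  0.7   1.94]
80 0 0 [ 0.84  1.52 -0.76  2.08 -1.05  0.72 -1.69]
80 0 3.1 [ 1.07  1.87 -1.2   2.08  0.03  0.38  0.4 ]
80 0.3 0 [ 0.86  1.38 -0.91  2.19 -1.05  0.36 -1.85]
80 0.3 3.1 [ 0.89  1.43 -0.98  2.19 -0.88  0.28  1.13]
95 0 0 [ 0.56  1.35 -0.46  1.87 -0.95  1.17 -1.82]
95 0 3.1 [ 0.95  1.79 -1.2   1.87  0.01  0.74  0.37]
95 0.3 0 [ 0.44  1.12 -0.32  1.97 -1.05  1.04 -1.82]
95 0.3 3.1 [ 0.9   1.56 -1.2   1.97  0.17  0.58  0.12]
95 0.6 0 [ 0.33  0.93 -0.29  2.05 -1.05  0.83 -1.95]
95 0.6 3.1 [ 0.81  1.34 -1.2   2.05  0.44  0.48 -0.26]
110 0 0 [ 0.33  1.31 -0.24  1.66 -0.88  1.5  -1.9 ]
110 0 3.1 [ 0.8   1.74 -1.2   1.66  0.02  1.07  0.35]
110 0.3 0 [ 0.04  1.12  0.18  1.77 -1.05  1.54 -1.76]
110 0.3 3.1 [ 0.78  1.55 -1.2   1.77  0.16  0.92  0.19]
110 0.6 0 [-0.08  0.96  0.27  1.86 -1.05  1.33 -1.82]
110 0.6 3.1 [ 0.73  1.36 -1.2   1.86  0.34  0.8  -0.04]
123 0 0 [ 0.02  1.33  0.15  1.48 -0.95  1.89 -1.8 ]
123 0 3.1 [ 0.67  1.72 -1.2   1.48  0.03  1.35  0.34]
123 0.3 0 [-0.2   1.22  0.51  1.59 -1.05  1.86 -1.68]
123 0.3 3.1 [ 0.66  1.55 -1.2   1.59  0.17  1.19  0.24]
123 0.6 0 [-0.14  1.    0.29  1.71 -0.9   1.43 -1.84]
123 0.6 3.1 [ 0.63  1.37 -1.2   1.71  0.33  1.04  0.09]
```

```bash
cat >> k.py <<'E'
def sim(q,rows,w=300.,reg=5.,verbose=0):
    q=np.array(q,float)
    for r in rows:
        X,R=fk(q,P,SG)
        q,a,b=ik(X+R.apply(np.array(r[:3])*25.),R*Rn.from_euler('z',r[3]*.08),q,w,reg,m=0.)
    return q
def info(q):
    X,R=fk(q,P,SG);z=R.as_matrix()[:,2];return X.round(0),'tilt %.2f head %.0f'%(np.arccos(-z[2]),np.degrees(np.arctan2(z[1],z[0]))),np.round(q,2)
E
python3 - <<'E'
from k import *
q=[1.11,.44,.16,.66,-.08,1.979,0]
for w in(100,300,1000):
  for reg in(5,50):
    print(w,reg,*info(sim(q,[[0,0,-1,0]]*6,w,reg)))
q=[-1.9,.3,.0,.7,0,1.97,0]
for d in([0,0,-1,0],[0,-.7,-1,0],[0,.7,-1,0],[0,-1,0,0]):
  qq=q
  for k in range(6):
    qq=sim(qq,[d]*12);print(d,*info(qq))
E
```

```text
100 5 [ 194. -535.  809.] tilt 0.36 head -70 [ 1.17  0.31  0.01  0.49 -0.    1.98 -0.04]
100 50 [ 194. -535.  808.] tilt 0.36 head -71 [ 1.11  0.31  0.16  0.5  -0.08  1.98 -0.01]
300 5 [ 191. -528.  774.] tilt 0.27 head -70 [ 1.18  0.31 -0.    0.58 -0.    1.98 -0.04]
300 50 [ 192. -528.  774.] tilt 0.27 head -71 [ 1.12  0.31  0.12  0.58 -0.05  1.98 -0.02]
1000 5 [ 186. -514.  711.] tilt 0.11 head -70 [ 1.18  0.32 -0.    0.73 -0.    1.98 -0.04]
1000 50 [ 187. -514.  711.] tilt 0.11 head -70 [ 1.14  0.32  0.08  0.73 -0.03  1.98 -0.03]
[0, 0, -1, 0] [-119.  411.  923.] tilt 0.58 head 106 [-1.9   0.04  0.    0.54 -0.    1.98  0.  ]
[0, 0, -1, 0] [ -65.  224. 1056.] tilt 0.96 head 106 [-1.9  -0.24 -0.    0.45  0.    1.98 -0.  ]
[0, 0, -1, 0] [ -20.   69. 1163.] tilt 1.35 head 106 [-1.93 -0.37 -0.13  0.18  0.15  1.98 -0.02]
[0, 0, -1, 0] [ -12.   27. 1196.] tilt 1.50 head 107 [-2.1  -0.37 -1.25  0.18  1.38  1.98 -0.12]
[0, 0, -1, 0] [ -10.   28. 1196.] tilt 1.50 head 107 [-2.12 -0.37 -1.25  0.18  1.39  1.98 -0.12]
[0, 0, -1, 0] [ -10.   28. 1197.] tilt 1.50 head 107 [-2.12 -0.37 -1.25  0.1
[... 1079 characters left out ...]
.18  1.45  1.07 -0.09]
[0, 0.7, -1, 0] [  56. -189. 1552.] tilt 2.76 head 124 [-2.23 -0.37 -1.25  0.18  1.46  0.71 -0.04]
[0, -1, 0, 0] [-57. 246. 682.] tilt 0.17 head 106 [-1.88 -0.29  0.03  1.45 -0.    1.81  0.05]
[0, -1, 0, 0] [ 52. 120. 630.] tilt 0.09 head -123 [-1.2  -0.37  0.01  1.62 -0.01  1.98  0.71]
[0, -1, 0, 0] [ 178. -133.  634.] tilt 0.14 head -128 [-0.45 -0.31  0.46  1.55  0.27  1.94  1.97]
[0, -1, 0, 0] [ 276. -415.  657.] tilt 0.14 head -127 [ 0.42  0.25  0.65  1.03 -0.03  1.85  2.94]
[0, -1, 0, 0] [ 358. -671.  657.] tilt 0.29 head -88 [ 0.98  0.73 -0.14  0.18  0.28  1.98  2.94]
[0, -1, 0, 0] [ 406. -838.  712.] tilt 0.75 head -73 [ 1.07  0.77 -0.56  0.18  0.66  1.49  2.94]
```

```bash
python3 - <<'E'
from h import *;from k import *
q=ctrl.read_state()['qpos'];W=1000
q=sim(q,[[1,-.6,0,-.7]]*12,W);print(*info(q))
q=sim(q,[[1,0,0,-.8]]*36,W);print(*info(q))
q0=sim(q,[[1,0,-.3,-.8]]*4,W);print(*info(q0))
for d in([0,0,-1,0],[0,.5,-1,0],[0,1,-1,0],[0,1,-.6,0]):
  qq=q0
  for k in range(6):
    qq=sim(qq,[d]*12,W);print(d,*info(qq))
E
```

```text
[ 320. -218.  588.] tilt 0.17 head -73 [ 0.61 -0.07 -0.15  1.54  0.11  1.55 -0.09]
[-57. 377. 474.] tilt 0.17 head -73 [-0.82  0.25 -1.25  1.65  0.21  1.58 -0.35]
[-155.  355.  503.] tilt 0.17 head -73 [-1.06  0.26 -1.25  1.57  0.18  1.65 -0.32]
[0, 0, -1, 0] [-161.  377.  654.] tilt 0.11 head -77 [-1.9   0.15 -0.14  1.12 -0.    1.98 -0.04]
[0, 0, -1, 0] [-156.  367.  690.] tilt 0.03 head -118 [-1.81  0.09 -0.23  1.09 -0.    1.98 -0.04]
[0, 0, -1, 0] [-146.  347.  727.] tilt 0.08 head 129 [-1.42  0.02 -0.6   1.06 -0.01  1.98 -0.02]
[0, 0, -1, 0] [-134.  321.  762.] tilt 0.18 head 120 [-2.33 -0.06  0.3   1.05 -0.    1.98 -0.04]
[0, 0, -1, 0] [-119.  287.  795.] tilt 0.28 head 118 [-2.16 -0.15  0.13  1.04  0.    1.98 -0.04]
[0, 0, -1, 0] [-101.  248.  824.] tilt 0.37 head 117 [-2.11 -0.24  0.08  1.03  0.    1.98 -0.04]
[0, 0.5, -1, 0] [-211.  484.  626.] tilt 0.11 head -78 [-1.98  0.37 -0.06  0.9   0.    1.98 -0.04]
[0, 0.5, -1, 0] [-233.  532.  654.] tilt 0.02 head 178 [-1.99  0.42 -0.05  0.73  0.    1.98 -0.04]
[0, 0.5, -1, 0] [-238.  545.  699.] tilt 0.13 head 124 [-1.99  0.41 -0.06
[... 799 characters left out ...]
8 -0.04]
[0, 1, -1, 0] [-245.  565.  887.] tilt 0.59 head 116 [-1.99  0.39 -0.06  0.18 -0.    1.98 -0.05]
[0, 1, -0.6, 0] [-265.  599.  547.] tilt 0.13 head -76 [-2.01  0.64 -0.04  0.65  0.    1.98 -0.04]
[0, 1, -0.6, 0] [-315.  703.  502.] tilt 0.02 head -129 [-2.03  0.86 -0.03  0.32 -0.    1.98 -0.04]
[0, 1, -0.6, 0] [-333.  741.  510.] tilt 0.10 head 127 [-2.03  0.91 -0.03  0.18 -0.    1.96 -0.04]
[0, 1, -0.6, 0] [-338.  752.  549.] tilt 0.20 head 121 [-2.03  0.87 -0.03  0.18 -0.    1.9  -0.04]
[0, 1, -0.6, 0] [-337.  753.  603.] tilt 0.30 head 119 [-2.03  0.81 -0.03  0.18 -0.    1.86 -0.04]
[0, 1, -0.6, 0] [-331.  743.  666.] tilt 0.40 head 117 [-2.02  0.73 -0.03  0.18 -0.    1.83 -0.04]
```

```bash
cat > g.py <<'E'
from k import *
import itertools
from concurrent.futures import ProcessPoolExecutor
def tgt(h=105,al=.4):return frame(np.radians(h),al,0).as_matrix()[:,2]
def ang(q,T):return np.arccos(np.clip(fk(q,P,SG)[1].as_matrix()[:,2]@T,-1,1))
C=[c for c in itertools.product([-1,0,1],[-1,0,1],[-1,0,1],[-1,0,1])]
def one(a):
    q,c,n=a;return sim(q,[c]*n,1000),c
def ok(q):
    X=fk(q,P,SG)[0];return X[0]>-230 and X[1]<680 and X[2]>380
def beam(q,steps=4,n=6,B=5,T=tgt(),C=C):
    beams=[(ang(q,T),q,[])]
    with ProcessPoolExecutor() as ex:
        for s in range(steps):
            new=[]
            for r,(b,c) in zip([b for b in beams for c in C],zip([b for b in beams for c in C],C*len(beams))):pass
            jobs=[(b[1],c,n) for b in beams for c in C];par=[b for b in beams for c in C]
            for (qq,c),b in zip(ex.map(one,jobs,chunksize=4),par):
                if ok(qq):new.append((ang(qq,T),qq,b[2]+[c]))
            new.sort(key=lambda t:t[0]);beams=new[:B]
    return beams
E
time python3 - <<'E'
from h import *;from g import *
import os;print(os.cpu_count())
S=ctrl.get_image("scene")
print(onz(S,(120,300),0),onz(S,(118,550),0))
q=ctrl.read_state()['qpos']
q1=sim(q,[[1,-.6,0,-.7]]*12+[[1,0,0,-.8]]*12,1000);print(*info(q1),ang(q1,tgt()))
q2=sim(q1,[[1,0,0,-.8]]*14,1000);print(*info(q2),ang(q2,tgt()))
for a in(q1,q2):
    for b in beam(a,3,6,4)[:2]:print(round(b[0],3),*info(b[1]),b[2])
E
```

```text
4
[-222.29074214  -47.69994714    0.        ] [-270.14058396  779.39891489    0.        ]
[380.  67. 545.] tilt 0.16 head -73 [ 0.21  0.   -0.58  1.58  0.16  1.56 -0.16] 1.3261990270863644
[183. 338. 496.] tilt 0.16 head -73 [-0.34  0.14 -1.02  1.63  0.2   1.58 -0.27] 1.3261773384623774
1.255 [286. 563. 629.] tilt 0.13 head -23 [-1.32  0.53  0.26  0.63 -0.    1.98 -2.31] [(1, 0, -1, 1), (1, -1, -1, 1), (1, -1, -1, 1)]
1.256 [248. 571. 629.] tilt 0.13 head -24 [-1.38  0.52  0.27  0.65 -0.    1.98 -1.89] [(1, 0, -1, 1), (1, -1, -1, 1), (1, -1, -1, 0)]
1.191 [193. 676. 583.] tilt 0.07 head -1 [-1.4   0.68  0.11  0.47  0.    1.98  0.27] [(1, 1, -1, 0), (1, 1, -1, 0), (-1, 1, -1, -1)]
1.192 [264. 671. 578.] tilt 0.09 head 2 [-1.31  0.71  0.13  0.41  0.    1.98  0.37] [(1, 1, -1, 1), (1, 1, -1, -1), (-1, 1, -1, -1)]
real	1m59.252s
user	6m49.265s
sys	0m0.702s
```

```bash
python3 -m crank '[[[1,-0.6,-0.2,-0.7],[1,-0.6,-0.2,-0.7],[1,-0.6,-0.2,-0.7],[1,-0.6,-0.2,-0.7],[1,-0.6,-0.2,-0.7],[1,-0.6,-0.2,-0.7],[1,-0.6,-0.2,-0.7],[1,-0.6,-0.2,-0.7],[1,-0.6,-0.2,-0.7],[1,-0.6,-0.2,-0.7],[1,-0.6,-0.2,-0.7],[1,-0.6,-0.2,-0.7]]]'
python3 -m crank '[[[1,0,-0.2,-0.8],[1,0,-0.2,-0.8],[1,0,-0.2,-0.8],[1,0,-0.2,-0.8],[1,0,-0.2,-0.8],[1,0,-0.2,-0.8],[1,0,-0.2,-0.8],[1,0,-0.2,-0.8],[1,0,-0.2,-0.8],[1,0,-0.2,-0.8],[1,0,-0.2,-0.8],[1,0,-0.2,-0.8]]]'
python3 -m crank '[[[1,0.5,-0.5,-0.6],[1,0.5,-0.5,-0.6],[1,0.5,-0.5,-0.6],[1,0.5,-0.5,-0.6],[1,0.5,-0.5,-0.6],[1,0.5,-0.5,-0.6],[1,0.5,-0.5,-0.6],[1,0.5,-0.5,-0.6],[1,0.5,-0.5,-0.6],[1,0.5,-0.5,-0.6]]]'
python3 - <<'E'
from h import *;from k import *
s=ctrl.read_state();q=s['qpos'];print(q.round(2));print(*info(q))
for d in([0,1,-1,0],[.5,1,-1,-.3],[0,.5,-1,0],[0,1,-.6,0]):
  qq=q
  for k in range(3):
    qq=sim(qq,[d]*12,1000);print(d,*info(qq))
E
```

```text
clock: 5.65
eef_pos: [315.6, -207.4, 650.9]
tool_rot: [3.01, 0.103, 1.01]
force: [0.3, -0.2, -0.0]
width: 85.3
gripper_force: 0.0
clock: 6.65
eef_pos: [372.7, 84.8, 668.8]
tool_rot: [3.119, 0.164, 1.783]
force: [0.1, -0.4, -0.4]
width: 85.4
gripper_force: 0.0
clock: 7.48
eef_pos: [404.9, 212.3, 674.8]
tool_rot: [-3.105, 0.137, 2.011]
force: [1.2, -0.4, 0.2]
width: 85.4
gripper_force: 0.0
[-1.15  0.26  0.81  1.   -0.05  1.98  0.06]
[400. 212. 673.] tilt 0.14 head -82 [-1.15  0.26  0.81  1.   -0.05  1.98  0.06]
[0, 1, -1, 0] [555. 289. 668.] tilt 0.17 head -32 [-0.72  0.49  0.29  0.59 -0.    1.98 -0.02]
[0, 1, -1, 0] [607. 324. 697.] tilt 0.28 head -6 [-0.68  0.58  0.26  0.36  0.    1.98 -0.03]
[0, 1, -1, 0] [603. 337. 759.] tilt 0.40 head 5 [-0.7   0.56  0.27  0.24  0.    1.98 -0.03]
[0.5, 1, -1, -0.3] [467. 429. 646.] tilt 0.15 head -28 [-0.97  0.52  0.28  0.6  -0.    1.98  0.01]
[0.5, 1, -1, -0.3] [389. 589. 651.] tilt 0.23 head 8 [-1.19  0.64  0.27  0.37  0.    1.98  0.06]
[0.5, 1, -1, -0.3] [228. 687. 680.] tilt 0.33 head 28 [-1.48  0.66  0.35  0.27  0.    1.98  0.11]
[0, 0.5, -1, 0] [464. 250. 698.] tilt 0.16 head -39 [-0.88  0.32  0.45  0.8  -0.    1.98 -0.01]
[0, 0.5, -1, 0] [483. 269. 739.] tilt 0.23 head -12 [-0.87  0.33  0.44  0.67  0.    1.98 -0.02]
[0, 0.5, -1, 0] [471. 276. 789.] tilt 0.34 head -0 [-0.94  0.3   0.49  0.59  0.    1.98 -0.02]
[0, 1, -0.6, 0] [585. 297. 634.] tilt 0.15 head -44 [-0.68  0.57  0.26  0.55 -0.    1.98 -0.02]
[0, 1, -0.6, 0] [673. 340. 615.] tilt 0.22 head -15 [-0.62  0.74  0.21  0.26 -0.    1.98 -0.03]
[0, 1, -0.6, 0] [695. 359. 638.] tilt 0.31 head -2 [-0.62  0.76  0.2   0.18  0.    1.94 -0.03]
```

```bash
python3 -m crank '[[[1,0.2,0.3,-0.7],[1,0.2,0.3,-0.7],[1,0.2,0.3,-0.7],[1,0.2,0.3,-0.7],[1,0.2,0.3,-0.7],[1,0.2,0.3,-0.7],[1,0.2,0.3,-0.7],[1,0.2,0.3,-0.7],[1,0.2,0.3,-0.7],[1,0.2,0.3,-0.7],[1,0.2,0.3,-0.7],[1,0.2,0.3,-0.7]]]'
python3 -m crank '[[[1,0.5,0,-0.6],[1,0.5,0,-0.6],[1,0.5,0,-0.6],[1,0.5,0,-0.6],[1,0.5,0,-0.6],[1,0.5,0,-0.6],[1,0.5,0,-0.6],[1,0.5,0,-0.6],[1,0.5,0,-0.6],[1,0.5,0,-0.6],[1,0.5,0,-0.6],[1,0.5,0,-0.6]]]'
python3 - <<'E'
from h import *;from k import *
s=ctrl.read_state();q=s['qpos'];print(*info(q))
for d in([0,1,-1,0],[.5,1,-1,-.3],[0,.6,-1,0]):
  qq=q
  for k in range(4):
    qq=sim(qq,[d]*12,1000);print(d,*info(qq))
E
```

```text
clock: 8.48
eef_pos: [248.7, 455.5, 544.8]
tool_rot: [-3.026, 0.081, 2.692]
force: [0.8, 0.6, 0.5]
width: 85.3
gripper_force: 0.0
clock: 9.48
eef_pos: [-13.3, 654.8, 511.0]
tool_rot: [-3.001, 0.005, -3.02]
force: [-0.6, 0.9, -0.5]
width: 85.1
gripper_force: 0.0
[ -9. 654. 509.] tilt 0.14 head -84 [-1.77  0.64  0.34  0.77 -0.17  1.89  0.17]
[0, 1, -1, 0] [-38. 742. 534.] tilt 0.01 head -21 [-1.68  0.78  0.02  0.38 -0.    1.98  0.03]
[0, 1, -1, 0] [-57. 762. 590.] tilt 0.14 head 89 [-1.7   0.77  0.02  0.25  0.    1.98  0.  ]
[0, 1, -1, 0] [-69. 748. 670.] tilt 0.27 head 92 [-1.72  0.7   0.02  0.19 -0.    1.98 -0.01]
[0, 1, -1, 0] [-75. 704. 759.] tilt 0.40 head 93 [-1.74  0.58  0.03  0.18  0.    1.98 -0.02]
[0.5, 1, -1, -0.3] [-195.  710.  540.] tilt 0.01 head -119 [-1.88  0.77 -0.01  0.4   0.    1.98  0.09]
[0.5, 1, -1, -0.3] [-373.  651.  599.] tilt 0.13 head 117 [-2.14  0.74  0.01  0.29  0.    1.98  0.13]
[0.5, 1, -1, -0.3] [-523.  517.  673.] tilt 0.26 head 122 [-2.45  0.67  0.08  0.24  0.    1.98  0.16]
[0.5, 1, -1, -0.3] [-627.  327.  740.] tilt 0.38 head 129 [-2.83  0.59  0.23  0.22  0.    1.98  0.19]
[0, 0.6, -1, 0] [-27. 686. 572.] tilt 0.03 head -65 [-1.67  0.66  0.02  0.53  0.    1.98  0.04]
[0, 0.6, -1, 0] [-41. 681. 635.] tilt 0.09 head 86 [-1.69  0.6   0.02  0.47  0.    1.98  0.02]
[0, 0.6, -1, 0] [-51. 657. 704.] tilt 0.21 head 90 [-1.71  0.51  0.03  0.44  0.    1.98  0.  ]
[0, 0.6, -1, 0] [-57. 620. 775.] tilt 0.33 head 92 [-1.74  0.42  0.04  0.42  0.    1.98 -0.01]
```

```bash
python3 -m crank '[[[0.3,1,-1,-0.2],[0.3,1,-1,-0.2],[0.3,1,-1,-0.2],[0.3,1,-1,-0.2],[0.3,1,-1,-0.2],[0.3,1,-1,-0.2],[0.3,1,-1,-0.2],[0.3,1,-1,-0.2],[0.3,1,-1,-0.2],[0.3,1,-1,-0.2],[0.3,1,-1,-0.2],[0.3,1,-1,-0.2]]]'
python3 -m crank '[[[0,1,-1,0],[0,1,-1,0],[0,1,-1,0],[0,1,-1,0],[0,1,-1,0],[0,1,-1,0],[0,1,-1,0],[0,1,-1,0],[0,1,-1,0],[0,1,-1,0],[0,1,-1,0],[0,1,-1,0]]]'
python3 - <<'E'
from h import *;from k import *
s=ctrl.read_state();q=s['qpos'];print(*info(q))
for d in([0,1,-1,0],[0,.6,-1,0],[0,1,-.6,0],[0,1,0,0]):
  qq=q
  for k in range(6):
    qq=sim(qq,[d]*12,1000)
    if k in(0,1,3,5):print(d,*info(qq))
E
```

```text
clock: 10.48
eef_pos: [-142.2, 749.9, 597.8]
tool_rot: [2.995, 0.037, -2.83]
force: [0.4, -0.8, 0.3]
width: 85.4
gripper_force: 0.0
clock: 11.48
eef_pos: [-170.6, 721.8, 729.4]
tool_rot: [2.749, 0.061, -2.838]
force: [-0.6, 0.5, 0.4]
width: 85.5
gripper_force: 0.0
[-155.  736.  722.] tilt 0.40 head 96 [-1.96  0.69  1.28  0.18 -1.1   1.98  0.18]
[0, 1, -1, 0] [-171.  653.  824.] tilt 0.51 head 98 [-2.02  0.52  0.83  0.18 -0.62  1.98  0.11]
[0, 1, -1, 0] [-178.  571.  907.] tilt 0.63 head 99 [-2.03  0.36  0.19  0.18 -0.01  1.98  0.01]
[0, 1, -1, 0] [-170.  410. 1035.] tilt 0.88 head 101 [-2.53  0.13  0.63  0.18  0.02  1.98 -0.02]
[0, 1, -1, 0] [-137.  287. 1130.] tilt 1.14 head 104 [-1.93 -0.03 -1.25  0.18  1.24  1.98 -0.12]
[0, 0.6, -1, 0] [-155.  622.  835.] tilt 0.49 head 97 [-1.92  0.44  0.1   0.23  0.    1.98  0.05]
[0, 0.6, -1, 0] [-153.  525.  913.] tilt 0.60 head 99 [-2.05  0.26  0.21  0.31  0.    1.98  0.03]
[0, 0.6, -1, 0] [-139.  368. 1019.] tilt 0.83 head 101 [-3.06  0.02  0.85  0.35  0.31  1.98 -0.07]
[0, 0.6, -1, 0] [-107.  195. 1088.] tilt 1.05 head 102 [-1.59 -0.25 -0.29  0.35 -0.    1.98 -0.01]
[0, 1, -0.6, 0] [-184.  723.  769.] tilt 0.50 head 98 [-2.02  0.64  1.3   0.18 -1.09  1.93  0.14]
[0, 1, -0.6, 0] [-202.  698.  824.] tilt 0.60 head 99 [-2.08  0.58  1.32  0.18 -1.07  1.9   0.11]
[0, 1, -0.6, 0] [-216.  616.  943.] tilt 0.80 head 101 [-2.22  0.42  1.32  0.18 -0.96  1.84  0.08]
[0, 1, -0.6, 0] [-207.  499. 1057.] tilt 1.01 head 102 [-2.49  0.24  1.32  0.18 -0.7   1.8   0.04]
[0, 1, 0, 0] [-201.  823.  667.] tilt 0.48 head 97 [-1.98  0.8   1.26  0.18 -1.1   1.8   0.14]
[0, 1, 0, 0] [-234.  880.  643.] tilt 0.57 head 98 [-2.    0.85  1.25  0.18 -1.1   1.65  0.11]
[0, 1, 0, 0] [-277.  930.  673.] tilt 0.76 head 100 [-2.03  0.87  1.25  0.18 -1.1   1.45  0.08]
[0, 1, 0, 0] [-298.  923.  773.] tilt 0.94 head 102 [-2.07  0.8   1.26  0.18 -1.1   1.34  0.07]
```

```bash
python3 -m crank '[[[-0.2,1,-1,0],[-0.2,1,-1,0],[-0.2,1,-1,0],[-0.2,1,-1,0],[-0.2,1,-1,0],[-0.2,1,-1,0],[-0.2,1,-1,0],[-0.2,1,-1,0],[-0.2,1,-1,0],[-0.2,1,-1,0],[-0.2,1,-1,0],[-0.2,1,-1,0]]]'
python3 -m crank '[[[-0.2,1,-1,0],[-0.2,1,-1,0],[-0.2,1,-1,0],[-0.2,1,-1,0],[-0.2,1,-1,0],[-0.2,1,-1,0],[-0.2,1,-1,0],[-0.2,1,-1,0],[-0.2,1,-1,0],[-0.2,1,-1,0],[-0.2,1,-1,0],[-0.2,1,-1,0]]]'
python3 - <<'E'
from h import *;from k import *
s=ctrl.read_state();q=s['qpos'];print(*info(q))
E
```

```text
clock: 12.48
eef_pos: [-127.4, 634.4, 871.3]
tool_rot: [2.546, 0.082, -2.85]
force: [-0.5, -0.2, 0.2]
width: 85.3
gripper_force: 0.0
clock: 13.48
eef_pos: [-76.4, 522.4, 989.1]
tool_rot: [2.344, 0.08, -2.849]
force: [-0.5, 0.1, -0.0]
width: 85.5
gripper_force: 0.0
[-71. 538. 988.] tilt 0.80 head 100 [-1.96  0.29  1.32  0.19 -1.1   1.98  0.24]
```

```bash
python3 -m crank '[[[-0.2,1,-1,0],[-0.2,1,-1,0],[-0.2,1,-1,0],[-0.2,1,-1,0],[-0.2,1,-1,0],[-0.2,1,-1,0],[-0.2,1,-1,0],[-0.2,1,-1,0],[-0.2,1,-1,0],[-0.2,1,-1,0],[-0.2,1,-1,0],[-0.2,1,-1,0]]]'
python3 -m crank '[[[-0.2,1,-1,0],[-0.2,1,-1,0],[-0.2,1,-1,0],[-0.2,1,-1,0],[-0.2,1,-1,0],[-0.2,1,-1,0],[-0.2,1,-1,0],[-0.2,1,-1,0],[-0.2,1,-1,0],[-0.2,1,-1,0]]]'
python3 - <<'E'
from h import *;from k import *
s=ctrl.read_state();q=s['qpos'];print(*info(q))
X,R=fk(q,P,SG);print(R.as_matrix().round(3))
# grasp geometry
z=R.as_matrix()[:,2];psi=np.arctan2(z[1],z[0]);al=-np.arcsin(z[2]);print(psi,al)
for roll in(0,np.pi):
  F=frame(psi,al,roll);print('turn needed',(R.inv()*F).as_rotvec())
# ways of getting to pre-grasp and pour, grid of IK
rng=np.random.default_rng(1)
G=np.array([476,181,118.])
for nm,pt,rolls in(('pre',G-110*z,(0,np.pi)),('grasp',G,(0,np.pi)),('pour',np.array([555,-215,190.]),(0,np.pi/2,np.pi,-np.pi/2))):
  for roll in rolls:
    F=frame(psi,al,roll);sols=[]
    for k in range(10):
      qq,a,b=ik(pt+19*z,F,rng.uniform(lo,hi),reg=.05,m=.05)
      if a<3 and b<.02:sols.append(qq)
    sols.sort(key=lambda t:abs(t[6]))
    for t in sols[:2]:print(nm,round(roll,2),t.round(2))
E
```

```text
clock: 14.48
eef_pos: [-20.0, 390.8, 1079.1]
tool_rot: [2.142, 0.084, -2.853]
force: [0.6, 0.2, 0.2]
width: 85.2
gripper_force: 0.0
clock: 15.32
eef_pos: [27.6, 285.6, 1142.9]
tool_rot: [1.939, 0.092, -2.872]
force: [-0.2, 0.5, -0.1]
width: 85.4
gripper_force: 0.0
[  20.  298. 1149.] tilt 1.20 head 101 [-1.95 -0.07  1.32  0.19 -1.1   1.93  0.29]
[[-0.963 -0.208 -0.173]
 [-0.234  0.322  0.917]
 [-0.135  0.924 -0.358]]
1.7571621866146008 0.3665576749435369
turn needed [ 1.05890125e-16 -0.00000000e+00 -1.42592008e+00]
turn needed [-6.29529981e-17 -1.25905996e-16  1.71567257e+00]
pre 0 [ 0.26  1.02  0.13  1.79 -0.97  1.48 -1.84]
pre 0 [ 0.37  1.01 -0.04  1.79 -0.9   1.38 -1.92]
pre 3.14 [ 0.96  1.43 -1.2   1.79  0.11  0.94  0.18]
pre 3.14 [ 0.96  1.43 -1.2   1.79  0.11  0.94  0.18]
grasp 0 [ 0.26  1.06 -0.11  1.91 -1.05  1.2  -1.82]
grasp 0 [ 0.26  1.06 -0.11  1.91 -1.05  1.2  -1.82]
grasp 3.14 [ 0.84  1.51 -1.2   1.91  0.21  0.68  0.09]
grasp 3.14 [ 0.84  1.51 -1.2   1.91  0.21  0.68  0.09]
pour 0 [ 0.62  1.18  0.08  1.1  -0.72  1.93 -2.11]
pour 0 [ 0.64  1.18  0.05  1.1  -0.7   1.92 -2.12]
pour 1.57 [ 1.06  1.43 -1.16  1.1   0.11  1.71  1.9 ]
pour 1.57 [ 0.96  1.29 -0.77  1.1  -0.18  1.71  2.15]
pour 3.14 [ 1.06  1.45 -1.2   1.1   0.14  1.71  0.3 ]
pour 3.14 [ 1.06  1.45 -1.2   1.1   0.14  1.71  0.3 ]
pour -1.57 [ 0.62  1.18  0.08  1.1  -0.72  1.93 -0.54]
pour -1.57 [ 0.91  1.25 -0.63  1.1  -0.28  1.73 -0.91]
```

```bash
cat >> k.py <<'E'
def go(q,goal,W=1000,cap=1.0):
    X,R=fk(q,P,SG);d=R.inv().apply(np.array(goal)-X)/25
    n=int(np.ceil(max(np.abs(d).max()/cap,np.linalg.norm(d)/1.6)));r=(d/n).round(2)
    qq=sim(q,[[*r,0]]*n,W);print('rows',n,r,*info(qq));return qq
E
python3 - <<'E'
from h import *;from k import *
q=ctrl.read_state()['qpos'];z=fk(q,P,SG)[1].as_matrix()[:,2]
pre=np.array([476,181,118])-85*z;print(pre)
for name,n,t in(('roll0',18,-.99),('rollpi',22,.975)):
  print(name)
  q2=go(q,[480,-80,620]);q3=sim(q2,[[0,0,0,t]]*n,1000);print(*info(q3));q4=go(q3,[500,20,250]);q5=go(q4,pre);q6=go(q5,pre+104*z)
print('turn after')
E
```

```text
[490.70326135 103.02090987 148.46433337]
roll0
rows 29 [-0.39 -0.97 -0.33] [248.  86. 671.] tilt 1.16 head 96 [-1.15 -0.37  1.32  1.81 -0.76  1.75  1.93]
[270. 136. 784.] tilt 1.13 head 97 [-1.28 -0.37  1.17  1.52 -0.8   1.74  2.94]
rows 22 [ 0.98 -0.41  0.18] [337. 206. 607.] tilt 0.97 head 94 [-1.61 -0.37  1.32  1.82 -0.62  1.3   2.94]
rows 17 [ 0.98 -0.48  0.39] [306. 234. 437.] tilt 0.80 head 90 [-1.71 -0.37  1.32  2.19 -0.54  0.85  2.94]
rows 10 [ 0.91 -0.84  0.8 ] [276. 230. 352.] tilt 0.71 head 84 [-1.77 -0.37  1.32  2.41 -0.53  0.54  2.94]
rollpi
rows 29 [-0.39 -0.97 -0.33] [248.  86. 671.] tilt 1.16 head 96 [-1.15 -0.37  1.32  1.81 -0.76  1.75  1.93]
[248.  87. 671.] tilt 1.16 head 96 [-1.14 -0.37  1.32  1.81 -0.76  1.76  0.22]
rows 18 [-0.96  0.51  0.18] [234. 173. 471.] tilt 1.06 head 90 [-1.25 -0.37  1.32  2.33 -0.77  1.17  0.53]
rows 14 [-0.96  0.66  0.27] [257. 192. 418.] tilt 0.97 head 85 [-1.37 -0.37  1.32  2.41 -0.81  0.9   0.53]
rows 11 [-0.95  0.66  0.71] [280. 232. 381.] tilt 0.89 head 80 [-1.61 -0.37  1.32  2.47 -0.9   0.59  0.48]
turn after
```

```bash
python3 - <<'E'
from h import *;from k import *
q=ctrl.read_state()['qpos'];z=fk(q,P,SG)[1].as_matrix()[:,2]
pre=np.array([476,181,118])-85*z
def path(q,pts,turn):
  q=sim(q,turn,1000);print(*info(q))
  for p in pts:q=go(q,p)
  return q
for pts in([[0,560,1000],[250,560,800],[560,250,550],[520,20,330],pre,pre+104*z],[[250,560,900],[520,300,550],[560,0,400],pre,pre+104*z]):
  for t in([[0,0,0,.975]]*22,):
    print('---');path(q,pts,t)
E
```

```text
---
[  20.  298. 1148.] tilt 1.20 head 101 [-1.91 -0.08  1.28  0.19 -1.1   1.93 -1.42]
rows 12 [-0.15  0.09  0.99] [-1.000e+00  5.600e+02  1.001e+03] tilt 1.20 head 101 [-1.46 -0.11  0.07  1.04 -0.43  1.09 -1.24]
rows 10 [-0.82  0.99  0.11] [243. 553. 800.] tilt 1.20 head 100 [-2.05 -0.03  1.32  1.51 -1.1   1.14 -0.31]
rows 15 [-0.96  0.68 -0.65] [379. 204. 598.] tilt 1.17 head 97 [-0.37  0.2   0.73  1.84 -1.09  1.88  0.61]
rows 14 [-0.93  0.31 -0.23] [518.  20. 332.] tilt 1.17 head 97 [ 0.08  0.84  0.64  1.66 -1.04  1.97  1.21]
rows 6 [-0.9  -0.14  1.  ] [491. 103. 149.] tilt 1.17 head 97 [ 0.14  1.01  0.34  1.86 -1.1   1.56  1.42]
rows 5 [ 0.02 -0.05  0.83] [473. 198. 111.] tilt 1.17 head 97 [ 0.29  1.04 -0.15  1.98 -1.1   1.11  1.36]
---
[  20.  298. 1148.] tilt 1.20 head 101 [-1.91 -0.08  1.28  0.19 -1.1   1.93 -1.42]
rows 12 [-0.52  0.91  0.96] [249. 558. 900.] tilt 1.20 head 101 [-1.16  0.05  0.52  1.18 -1.1   1.33 -0.53]
rows 18 [-0.97  0.49 -0.35] [522. 301. 550.] tilt 1.20 head 101 [ 0.43  0.52 -0.69  1.58 -0.91  1.34  0.3 ]
rows 10 [-1.   -0.07 -0.91] [561.   1. 399.] tilt 1.20 head 101 [ 0.72  0.83 -0.56  1.41 -0.63  1.63  0.56]
rows 8 [-0.96 -0.25  0.98] [491. 104. 149.] tilt 1.20 head 101 [ 0.66  1.09 -0.53  1.8  -0.62  1.09  0.93]
rows 5 [-0.    0.    0.83] [473. 199. 112.] tilt 1.20 head 101 [ 0.56  1.16 -0.59  1.92 -0.73  0.87  1.01]
```

```bash
python3 -m crank '[[[0,0,0,1],[0,0,0,1],[0,0,0,1],[0,0,0,1],[0,0,0,1],[0,0,0,1],[0,0,0,1],[0,0,0,1],[0,0,0,1],[0,0,0,1],[0,0,0,1],[0,0,0,1]]]' | head -1
python3 -m crank '[[[0,0,0,1],[0,0,0,1],[0,0,0,1],[0,0,0,1],[0,0,0,1],[0,0,0,1],[0,0,0,1],[0,0,0,1],[0,0,0,1],[0,0,0,0.5]]]' |head -3
python3 -m crank '[[[-0.5,0.9,0.95,0],[-0.5,0.9,0.95,0],[-0.5,0.9,0.95,0],[-0.5,0.9,0.95,0],[-0.5,0.9,0.95,0],[-0.5,0.9,0.95,0],[-0.5,0.9,0.95,0],[-0.5,0.9,0.95,0],[-0.5,0.9,0.95,0],[-0.5,0.9,0.95,0],[-0.5,0.9,0.95,0],[-0.5,0.9,0.95,0]]]' | head -3
python3 - <<'E'
from h import *;from k import *
q=ctrl.read_state()['qpos'];print(*info(q));z=fk(q,P,SG)[1].as_matrix()[:,2]
pre=np.array([476,181,118])-85*z
for p in([520,300,550],[560,0,400],pre):q=go(q,p)
E
```

```text
clock: 16.32
clock: 17.15
eef_pos: [27.4, 286.0, 1142.7]
tool_rot: [-3.003, -1.199, 1.656]
clock: 18.15
eef_pos: [206.9, 503.3, 938.1]
tool_rot: [-2.944, -1.218, 1.606]
[210. 514. 943.] tilt 1.23 head 101 [-1.35 -0.03  0.66  1.16 -1.04  1.35 -0.64]
rows 19 [-0.96  0.58 -0.26] [317. 260. 598.] tilt 1.19 head 97 [-0.32  0.04  0.47  1.99 -1.1   1.68  0.51]
rows 12 [-0.97  0.7  -0.65] [561.  -0. 400.] tilt 1.19 head 97 [ 0.23  0.77  0.41  1.46 -1.02  1.98  0.92]
rows 8 [-0.97 -0.28  0.98] [491. 102. 147.] tilt 1.19 head 97 [ 0.14  1.03  0.34  1.85 -1.1   1.58  1.4 ]
```

```bash
python3 - <<'E'
from h import *;from k import *
q0=ctrl.read_state()['qpos']
for pts in([[420,450,700],[560,200,520],[560,0,400]],[[400,560,800],[580,250,550],[560,0,400]]):
  q=q0;print('--')
  for p in pts:q=go(q,p)
E
```

```text
--
rows 11 [-0.94  0.73 -0.06] [304. 410. 708.] tilt 1.22 head 99 [-1.8  -0.16  1.32  1.78 -1.1   1.23  0.  ]
rows 11 [-0.94  0.81 -0.6 ] [406. 179. 572.] tilt 1.19 head 96 [-0.16  0.26  0.56  1.84 -1.08  1.87  0.66]
rows 10 [-0.93  0.53 -0.46] [559.   1. 401.] tilt 1.19 head 96 [ 0.21  0.76  0.45  1.48 -1.04  1.98  0.94]
--
rows 8 [-0.63  0.99  0.28] [284. 501. 789.] tilt 1.23 head 98 [-1.96 -0.08  1.32  1.56 -1.1   1.16 -0.24]
rows 13 [-0.99  0.8  -0.59] [367. 214. 607.] tilt 1.19 head 94 [ 0.01  0.11  0.26  1.89 -1.08  1.75  0.52]
rows 12 [-0.93  0.57 -0.45] [559.  -0. 401.] tilt 1.19 head 94 [ 0.3   0.73  0.29  1.51 -1.    1.89  0.9 ]
```

```bash
python3 -m crank '[[[-0.95,0.7,-0.1,0],[-0.95,0.7,-0.1,0],[-0.95,0.7,-0.1,0],[-0.95,0.7,-0.1,0],[-0.95,0.7,-0.1,0],[-0.95,0.7,-0.1,0],[-0.95,0.7,-0.1,0],[-0.95,0.7,-0.1,0],[-0.95,0.7,-0.1,0],[-0.95,0.7,-0.1,0]]]' | head -3
python3 - <<'E'
from h import *;from k import *
q=ctrl.read_state()['qpos'];print(*info(q));z=fk(q,P,SG)[1].as_matrix()[:,2]
pre=np.array([476,181,118])-85*z
for p in([560,200,520],[560,0,400],pre):q=go(q,p)
E
```

```text
clock: 18.98
eef_pos: [309.7, 423.2, 739.8]
tool_rot: [-3.003, -1.22, 1.609]
[312. 426. 746.] tilt 1.22 head 98 [-1.82 -0.13  1.32  1.68 -1.1   1.25 -0.09]
rows 12 [-1.    0.72 -0.55] [400. 178. 568.] tilt 1.19 head 95 [ 0.03  0.23  0.33  1.87 -1.06  1.8   0.65]
rows 10 [-0.91  0.57 -0.46] [561.   1. 401.] tilt 1.19 head 95 [ 0.27  0.74  0.33  1.49 -1.02  1.92  0.91]
rows 8 [-0.98 -0.34  0.96] [487. 101. 147.] tilt 1.19 head 95 [ 0.19  1.01  0.27  1.89 -1.1   1.51  1.42]
```

```bash
python3 -m crank '[[[-1,0.5,-0.55,0],[-1,0.5,-0.55,0],[-1,0.5,-0.55,0],[-1,0.5,-0.55,0],[-1,0.5,-0.55,0],[-1,0.5,-0.55,0],[-1,0.5,-0.55,0],[-1,0.5,-0.55,0],[-1,0.5,-0.55,0],[-1,0.5,-0.55,0],[-1,0.5,-0.55,0],[-1,0.5,-0.55,0]]]' | head -3
python3 - <<'E'
from h import *;from k import *
q=ctrl.read_state()['qpos'];print(*info(q));z=fk(q,P,SG)[1].as_matrix()[:,2]
pre=np.array([476,181,118])-85*z
for p in([560,0,400],pre):q=go(q,p)
E
```

```text
clock: 19.98
eef_pos: [340.7, 216.2, 586.1]
tool_rot: [3.138, -1.157, 1.654]
[350. 228. 588.] tilt 1.16 head 92 [-0.71  0.09  1.    1.98 -1.1   1.72  0.59]
rows 12 [-0.92  0.63 -0.46] [559.   1. 399.] tilt 1.16 head 92 [ 0.14  0.75  0.58  1.54 -1.09  1.98  1.  ]
rows 8 [-0.9  -0.43  0.98] [478. 104. 152.] tilt 1.16 head 92 [ 0.26  0.96  0.17  1.97 -1.1   1.38  1.43]
```

```bash
python3 -m crank '[[[-0.92,0.63,-0.46,0],[-0.92,0.63,-0.46,0],[-0.92,0.63,-0.46,0],[-0.92,0.63,-0.46,0],[-0.92,0.63,-0.46,0],[-0.92,0.63,-0.46,0],[-0.92,0.63,-0.46,0],[-0.92,0.63,-0.46,0],[-0.92,0.63,-0.46,0],[-0.92,0.63,-0.46,0]]]' | head -3
python3 - <<'E'
from h import *;from k import *
s=ctrl.read_state();q=s['qpos'];print(*info(q));R=Rn.from_euler('xyz',s['tool_rot']);print(R.as_matrix().round(3),s['eef_pos'])
w=ctrl.get_image("wrist");cv2.imwrite("pics/w1.png",w["img"][...,::-1])
S=ctrl.get_image("scene");cv2.imwrite("pics/s2.png",S["img"][...,::-1])
for t in("tumbler","tumbler_rim","jar","tray"):
    for c in("wrist","scene"):print(c,t,[(np.round(r["position"],1).tolist(),round(r["confidence"],2)) for r in ctrl.place_of(c,t)])
z=R.as_matrix()[:,2];print('pre',np.array([476,181,118])-95*z)
q=go(q,np.array([476,181,118])-95*z)
E
```

```text
clock: 20.82
eef_pos: [511.7, 32.8, 423.1]
tool_rot: [-3.141, -1.152, 1.647]
[522.  36. 421.] tilt 1.15 head 92 [ 0.06  0.66  0.64  1.67 -1.08  1.96  1.02]
[[-0.031  0.997 -0.07 ]
 [ 0.405  0.077  0.911]
 [ 0.914 -0.    -0.406]] [511.74692178  32.80267609 423.11844455]
wrist tumbler [([382.0, 294.9], 0.64), ([352.0, 201.4], 0.63)]
scene tumbler [([286.5, 321.5], 0.77), ([234.1, 415.9], 0.73), ([259.5, 390.7], 0.66), ([335.5, 316.7], 0.59)]
wrist tumbler_rim [([326.6, 193.5], 0.88), ([346.7, 291.2], 0.86)]
scene tumbler_rim [([228.8, 396.0], 0.75), ([271.2, 319.9], 0.75), ([310.3, 319.6], 0.73), ([216.9, 415.9], 0.68)]
wrist jar [([345.2, 367.6], 0.94)]
scene jar [([295.8, 427.8], 0.63)]
wrist tray [([252.4, 378.8], 0.65), ([368.2, 290.3], 0.64)]
scene tray [([307.5, 193.1], 0.98)]
pre [482.65776944  94.44954503 156.59653936]
rows 9 [-0.96 -0.21  0.72] [483.  94. 156.] tilt 1.15 head 92 [ 0.25  0.95  0.22  1.95 -1.1   1.42  1.42]
```

View pics/w1.png

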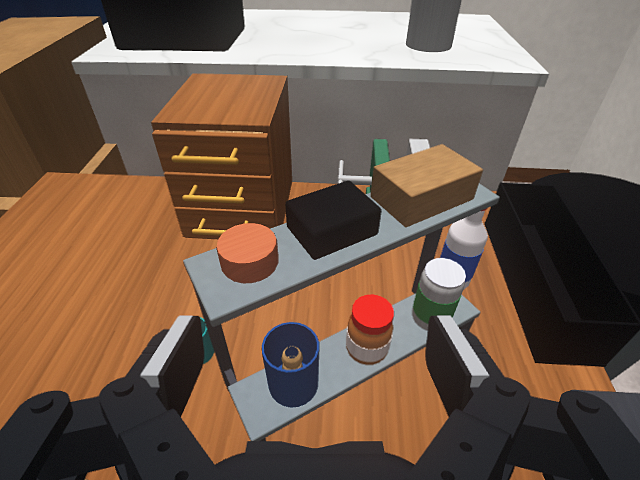

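View pics/s2.png

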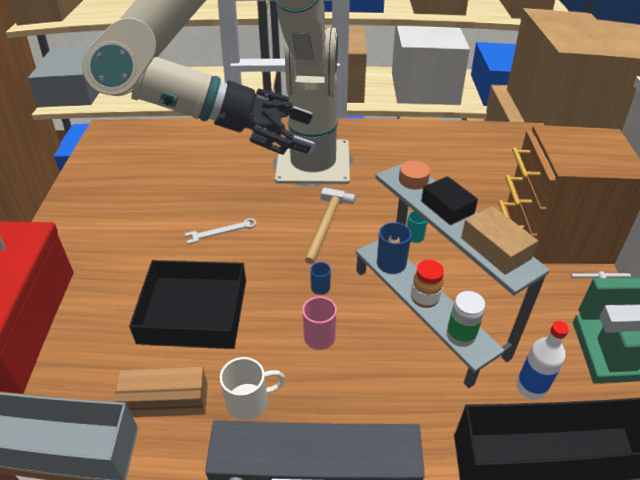

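The wrist picture shows the tumbler with a knob inside: rim near (347,291), base near (382,295). The jar and can stand to its right, and the gripper is level across. The scene picture shows nothing disturbed. Triangulating the tumbler now.

```bash
python3 - <<'E'
from h import *;from k import *
s=ctrl.read_state();q=s['qpos'];R=Rn.from_euler('xyz',s['tool_rot']);z=R.as_matrix()[:,2]
w=ctrl.get_image("wrist");S=ctrl.get_image("scene")
D={"extrinsics":[[0.407,0.656,-0.635,-235.766],[-0.913,0.307,-0.267,-273.976],[0.02,0.689,0.724,963.423],[0,0,0,1]],"intrinsics":np.array([[506.753,0,318.165],[0,506.753,241.621],[0,0,1]]),"dist":[-.0709,0,0,0,0]}
for n,a,b,c in(("base",(262.,390.1),(382,294.9),(246.8,257.7)),("rim",(229.1,395.3),(346.7,291.2),(216.3,257.7)),("jar",(297,427.4),(345.2,367.6),(211.5,252.8))):
    for nm,v in(("SW",[ray(S,a),ray(w,b)]),("SWD",[ray(S,a),ray(w,b),ray(D,c)])):
        x,e=tri(v);print(n,nm,x.round(1),np.round(e,1))
E
```

```text
base SW [473.1 183.3  72.1] [2.9 2.9]
base SWD [472.  183.   69.6] [1.9 4.1 2.3]
rim SW [470.8 183.5 162.8] [1. 1.]
rim SWD [474.5 179.8 167.5] [3.8 2.7 4. ]
jar SW [569.  252.1  66.7] [0.8 0.8]
jar SWD [571.  250.6  70.6] [1.5 2.6 1.9]
```

```bash
cat > m.py <<'E'
from h import *
import sys
def to(goal):
    s=ctrl.read_state();R=Rn.from_euler('xyz',s['tool_rot']);d=R.inv().apply(np.array(goal)-s['eef_pos'])
    print('tool mm',d.round(1),'units',(d/25).round(2),'z',R.as_matrix()[:,2].round(3),'q',s['qpos'].round(2))
E
python3 -c "
from m import *
to([478,108,159])"
```

```text
tool mm [-212.3  -27.   177.5] units [-8.49 -1.08  7.1 ] z [-0.071  0.911 -0.406] q [ 0.06  0.66  0.64  1.67 -1.08  1.96  1.02]
```

```bash
python3 -m crank '[[[-0.85,-0.1,0.7,0],[-0.85,-0.1,0.7,0],[-0.85,-0.1,0.7,0],[-0.85,-0.1,0.7,0],[-0.85,-0.1,0.7,0],[-0.85,-0.1,0.7,0],[-0.85,-0.1,0.7,0],[-0.85,-0.1,0.7,0],[-0.85,-0.1,0.7,0],[-0.85,-0.1,0.7,0]]]'; python3 -c "
from m import *
to([478,108,159]);to([470.9,203.5,116.7])
w=ctrl.get_image('wrist');cv2.imwrite('pics/w2.png',w['img'][...,::-1])
S=ctrl.get_image('scene')
for t in('tumbler','tumbler_rim','jar'):
    for c in('wrist','scene'):print(c,t,[(np.round(r['position'],1).tolist(),round(r['confidence'],2)) for r in ctrl.place_of(c,t)])
print(proj(w,[[472.5,182.5,70],[472.5,182.5,160]]))"
```

```text
clock: 22.25
eef_pos: [480.3, 105.8, 158.4]
tool_rot: [3.139, -1.152, 1.651]
force: [0.2, -0.3, -1.0]
width: 85.5
gripper_force: 0.0
tool mm [ 1.5 -2.1  1.9] units [ 0.06 -0.09  0.08] z [-0.07   0.911 -0.407] q [ 0.28  0.94  0.1   1.95 -1.1   1.34  1.37]
tool mm [  1.8  -1.9 106.6] units [ 0.07 -0.07  4.26] z [-0.07   0.911 -0.407] q [ 0.28  0.94  0.1   1.95 -1.1   1.34  1.37]
wrist tumbler [([302.1, 311.2], 0.96), ([275.2, 158.4], 0.63)]
scene tumbler [([288.4, 320.6], 0.93), ([235.2, 413.6], 0.9), ([336.6, 317.7], 0.76), ([262.8, 391.0], 0.67)]
wrist tumbler_rim [([226.0, 136.2], 0.58), ([301.7, 415.9], 0.38)]
scene tumbler_rim [([270.0, 320.3], 0.96), ([230.7, 394.8], 0.81), ([214.7, 417.2], 0.71), ([311.5, 318.5], 0.56)]
wrist jar [([248.0, 437.4], 0.84)]
scene jar [([296.2, 425.6], 0.79)]
[[302.21032274 313.58447133]
 [199.8345956  313.53813423]]
```

View pics/w2.png

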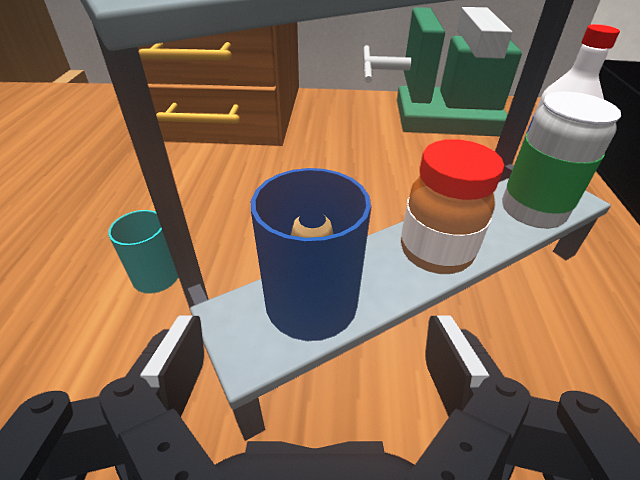

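The tumbler's base is where I predicted, near (302,312), centred between the open fingers. The post and jar are clear on either side, so I'll advance and grip.

```bash
python3 -m crank '[[[0,0,0.9,0],[0,0,0.9,0],[0,0,0.9,0],[0,0,0.9,0],[0,0,0.7,0],[0,0,0,0]]]' && python3 -m crank '[[[0,0,0,0],[0,0,0,0],[0,0,0,0],[0,0,0,0],[0,0,0,0],[0,0,0,0],[0,0,0,0],[0,0,0,0]]]' 1
```

```text
clock: 23.15
eef_pos: [471.6, 205.7, 116.5]
tool_rot: [-3.141, -1.156, 1.65]
force: [-0.0, 0.7, 0.8]
width: 85.0
gripper_force: 0.0
clock: 23.82
eef_pos: [473.0, 202.5, 116.1]
tool_rot: [3.14, -1.152, 1.649]
force: [-1.3, -4.8, 6.1]
width: 65.2
gripper_force: 66.2
```

```bash
python3 - <<'E'
from m import *;from k import *
S=ctrl.get_image("scene")
D={"extrinsics":[[0.407,0.656,-0.635,-235.766],[-0.913,0.307,-0.267,-273.976],[0.02,0.689,0.724,963.423],[0,0,0,1]],"intrinsics":np.array([[506.753,0,318.165],[0,506.753,241.621],[0,0,1]]),"dist":[-.0709,0,0,0,0]}
for p in((222,48),(268,72),(380,10)):print('scene',p,[onz(S,p,z)[:2].round() for z in(0,100,200)])
for p in((232,603),(380,566),(258,638)):print('side',p,[onz(D,p,z)[:2].round() for z in(0,100,200)])
for p in((262,150),(262,245),(345,238),(340,133)):print('tray rim',onz(S,p,60)[:2].round())
q=ctrl.read_state()['qpos'];print(*info(q))
q=go(q,fk(q,P,SG)[0]+[0,0,25]);z=fk(q,P,SG)[1].as_matrix()[:,2]
q=go(q,fk(q,P,SG)[0]-130*z);q=go(q,[533,-206,190]);q=go(q,[533,-206,126])
for k in range(4):q=sim(q,[[0,0,0,1]]*10,1000);print(*info(q))
q=sim(q,[[0,0,0,-1]]*40,1000);q=go(q,[480,70,200]);
E
```

```text
scene (222, 48) [array([ 275., -694.]), array([ 387., -615.]), array([ 500., -535.])]
scene (268, 72) [array([ 440., -566.]), array([ 535., -500.]), array([ 629., -434.])]
scene (380, 10) [array([ 761., -599.]), array([ 822., -530.]), array([ 882., -461.])]
side (232, 603) [array([ 980., -622.]), array([ 854., -586.]), array([ 727., -550.])]
side (380, 566) [array([ 461., -567.]), array([ 388., -537.]), array([ 316., -506.])]
side (258, 638) [array([ 917., -717.]), array([ 797., -671.]), array([ 677., -625.])]
tray rim [ 473. -348.]
tray rim [ 469. -135.]
tray rim [ 691. -123.]
tray rim [ 687. -332.]
[490. 210. 125.] tilt 1.15 head 92 [ 0.45  1.04 -0.41  2.03 -1.1   0.87  1.29]
rows 1 [ 0.91  0.04 -0.41] [490. 210. 150.] tilt 1.15 head 92 [ 0.45  0.99 -0.41  2.04 -1.09  0.89  1.25]
rows 6 [-0.    0.   -0.87] [493.  91. 203.] tilt 1.15 head 92 [ 0.59  0.88 -0.31  1.93 -0.87  1.14  1.11]
rows 11 [-0.49  0.09 -0.97] [ 533. -206.  190.] tilt 1.15 head 92 [ 0.81  1.08 -0.18  1.29 -0.6   1.67  0.97]
rows 3 [-0.78 -0.03  0.34] [ 533. -206.  126.] tilt 1.15 head 92 [ 0.81  1.17 -0.17  1.27 -0.59  1.62  1.01]
[ 533. -206.  126.] tilt 1.15 head 92 [ 0.71  1.17  0.03  1.27 -0.71  1.7   0.32]
[ 533. -206.  126.] tilt 1.15 head 92 [ 0.62  1.18  0.22  1.27 -0.82  1.78 -0.39]
[ 533. -206.  126.] tilt 1.15 head 92 [ 0.54  1.2   0.39  1.27 -0.92  1.87 -1.12]
[ 533. -206.  126.] tilt 1.15 head 92 [ 0.47  1.23  0.55  1.27 -1.01  1.96 -1.85]
rows 9 [ 0.81 -0.16  0.99] [481.  69. 200.] tilt 1.15 head 92 [ 0.63  0.89 -0.31  1.93 -0.84  1.16  1.12]
```

```bash
python3 -m crank '[[[0.4,0,-0.2,0],[0.5,0,-0.2,0],[0.3,0,-0.6,0],[0.1,0,-0.9,0],[0,0,-0.9,0],[0,0,-0.9,0],[0,0,-0.9,0],[0,0,-0.9,0]]]'; python3 -c "
from m import *
to([528.5,-186,195])"
```

```text
clock: 24.53
eef_pos: [481.5, 89.6, 201.5]
tool_rot: [-3.142, -1.15, 1.648]
force: [1.0, 0.3, -2.1]
width: 64.9
gripper_force: 67.1
tool mm [-119.8   25.7 -251.4] units [ -4.79   1.03 -10.06] z [-0.07   0.91  -0.409] q [ 0.58  0.87 -0.31  1.92 -0.88  1.15  1.09]
```

```bash
python3 -m crank '[[[-0.4,0.1,-0.9,0],[-0.4,0.1,-0.9,0],[-0.4,0.1,-0.9,0],[-0.4,0.1,-0.9,0],[-0.4,0.1,-0.9,0],[-0.4,0.1,-0.9,0],[-0.4,0.1,-0.9,0],[-0.4,0.1,-0.9,0],[-0.4,0.1,-0.9,0],[-0.4,0.1,-0.9,0],[-0.4,0.1,-0.9,0]]]' | head -4; python3 -c "
from m import *
to([528.5,-186,131])
S=ctrl.get_image('scene');cv2.imwrite('pics/s3.png',S['img'][...,::-1])"
```

```text
clock: 25.45
eef_pos: [529.6, -178.3, 201.2]
tool_rot: [-3.139, -1.15, 1.645]
force: [0.7, 0.5, -2.5]
tool mm [-67.2  -1.6  21.8] units [-2.69 -0.06  0.87] z [-0.071  0.91  -0.409] q [ 0.78  1.04 -0.18  1.34 -0.63  1.65  0.95]
```

View pics/s3.png

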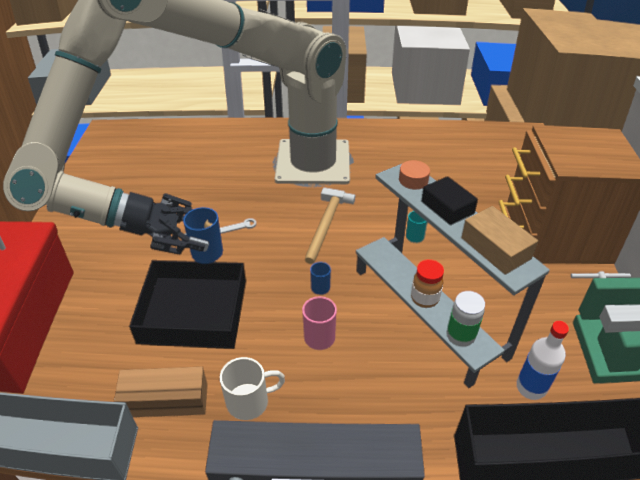

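The scene picture shows the tumbler held upright near (235,205), above the back half of the tray, with the jar and can untouched. Lowering, then turning to pour.

```bash
python3 -m crank '[[[-0.9,0.2,0.3,0],[-0.9,0.2,0.3,0],[-0.9,0.2,0.3,0],[0,0,0,1],[0,0,0,1],[0,0,0,1],[0,0,0,1],[0,0,0,1],[0,0,0,1],[0,0,0,1],[0,0,0,1],[0,0,0,1]]]' | head -4
python3 -m crank '[[[0,0,0,1],[0,0,0,1],[0,0,0,1],[0,0,0,1],[0,0,0,1],[0,0,0,1],[0,0,0,1],[0,0,0,1],[0,0,0,1],[0,0,0,1],[0,0,0,1],[0,0,0,1]]]' | head -4
python3 -m crank '[[[0,0,0,1],[0,0,0,1],[0,0,0,1],[0,0,0,1],[0,0,0,1],[0,0,0,1],[0,0,0,1],[0,0,0,1],[0,0,0,1],[0,0,0,1],[0,0,0,1],[0,0,0,1]]]' | head -4
python3 -m crank '[[[0,0,0,1],[0,0,0,1],[0,0,0,1],[0,0,0,1],[0,0,0,1],[0,0,0,1],[0,0,0,0],[0,0,0,0],[0,0,0,0],[0,0,0,0]]]'
python3 -c "
from m import *
S=ctrl.get_image('scene');cv2.imwrite('pics/s4.png',cv2.resize(S['img'][140:380,60:380,::-1],None,fx=2,fy=2))
for t in('knob0','tumbler_rim'):print(t,[(np.round(r['position'],1).tolist(),round(r['confidence'],2)) for r in ctrl.find_in('scene',t)])
to([0,0,0])"
```

```text
clock: 26.5
eef_pos: [545.1, -182.5, 130.4]
tool_rot: [-2.164, -0.753, 0.509]
force: [-0.9, 0.2, -2.0]
clock: 27.5
eef_pos: [545.3, -182.4, 130.5]
tool_rot: [-1.993, 0.104, 0.031]
force: [-0.6, -0.4, -3.4]
clock: 28.5
eef_pos: [545.4, -182.2, 130.7]
tool_rot: [-2.322, 0.931, -0.566]
force: [0.3, -0.0, -1.4]
clock: 29.33
eef_pos: [545.2, -182.4, 130.5]
tool_rot: [-3.09, 1.152, -1.437]
force: [0.7, 0.2, -1.8]
width: 64.9
gripper_force: 67.1
knob0 [([312.2, 223.2], 0.52)]
tumbler_rim [([228.7, 413.7], 0.79), ([255.9, 212.4], 0.64), ([324.2, 319.9], 0.63), ([280.8, 319.5], 0.59)]
tool mm [ 16.5 529.9 257.6] units [ 0.66 21.2  10.31] z [-0.07   0.911 -0.406] q [ 0.45  1.22  0.51  1.29 -1.02  1.92 -1.8 ]
```

View pics/s4.png

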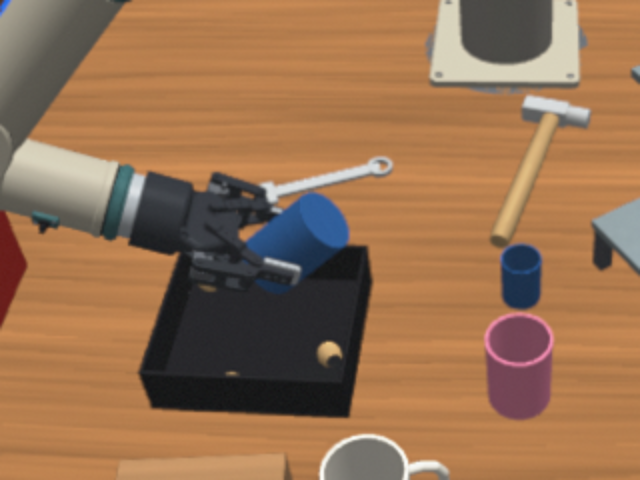

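All three knobs are lying in the tray, at crop (330,353), (232,374) and (207,288). Turning back upright and raising.

```bash

python3 -m crank '[[[0,0,0,-1],[0,0,0,-1],[0,0,0,-1],[0,0,0,-1],[0,0,0,-1],[0,0,0,-1],[0,0,0,-1],[0,0,0,-1],[0,0,0,-1],[0,0,0,-1],[0,0,0,-1],[0,0,0,-1]]]' | head -1
python3 -m crank '[[[0,0,0,-1],[0,0,0,-1],[0,0,0,-1],[0,0,0,-1],[0,0,0,-1],[0,0,0,-1],[0,0,0,-1],[0,0,0,-1],[0,0,0,-1],[0,0,0,-1],[0,0,0,-1],[0,0,0,-1]]]' | head -1
python3 -m crank '[[[0,0,0,-1],[0,0,0,-1],[0,0,0,-1],[0,0,0,-1],[0,0,0,-1],[0,0,0,-1],[0,0,0,-1],[0,0,0,-1],[0,0,0,-1],[0,0,0,-1],[0,0,0,-1],[0,0,0,-1]]]' | head -1
python3 -m crank '[[[0,0,0,-1],[0,0,0,-1],[0,0,0,-1],[0.9,0,-0.3,0],[0.9,0,-0.3,0],[0.9,0,-0.3,0]]]'
python3 -c "
from m import *
to([481.5,89.6,201.5])"
```

```text
clock: 30.48
clock: 31.48
clock: 32.48
clock: 32.98
eef_pos: [544.0, -175.8, 201.4]
tool_rot: [-3.138, -1.153, 1.645]
force: [0.4, -0.0, -1.7]
width: 64.9
gripper_force: 67.1
tool mm [109.3 -41.9 246.3] units [ 4.37 -1.68  9.85] z [-0.071  0.911 -0.406] q [ 0.79  1.06 -0.23  1.31 -0.61  1.64  0.91]
```

Next, check in the scene and wrist views that the tumbler is empty and upright, and move back in front of the ledge.

```bash
python3 -m crank '[[[0.45,-0.17,0.9,0],[0.45,-0.17,0.9,0],[0.45,-0.17,0.9,0],[0.45,-0.17,0.9,0],[0.45,-0.17,0.9,0],[0.45,-0.17,0.9,0],[0.45,-0.17,0.9,0],[0.45,-0.17,0.9,0],[0.45,-0.17,0.9,0],[0.45,-0.17,0.9,0]]]' | head -4
python3 -c "
from m import *
S=ctrl.get_image('scene');w=ctrl.get_image('wrist')
a=cv2.resize(S['img'][190:370,120:360],(400,300));b=cv2.resize(w['img'],(400,300));c=cv2.resize(S['img'][160:360,340:540],(400,300))
cv2.imwrite('pics/c5.png',np.vstack([np.hstack([a,b]),np.hstack([c,c*0])])[...,::-1])
to([473,202.5,141]);to([473,202.5,118])"
```

```text
clock: 33.82
eef_pos: [482.5, 72.2, 212.5]
tool_rot: [3.141, -1.151, 1.648]
force: [1.0, 0.7, -1.5]
tool mm [-16.1   3.5 145.6] units [-0.64  0.14  5.82] z [-0.077  0.912 -0.403] q [ 0.63  0.87 -0.36  1.9  -0.83  1.17  1.04]
tool mm [-37.1   3.6 154.8] units [-1.48  0.14  6.19] z [-0.077  0.912 -0.403] q [ 0.63  0.87 -0.36  1.9  -0.83  1.17  1.04]
```

View pics/c5.png

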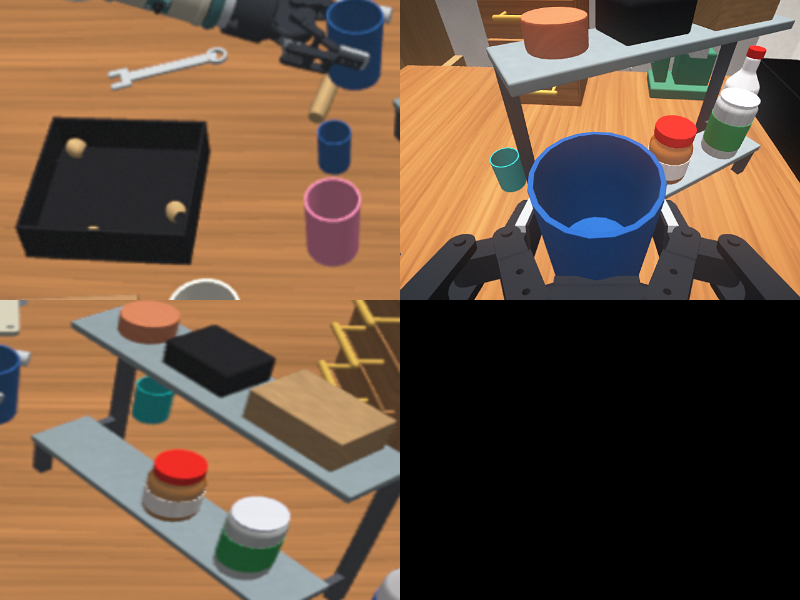

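The tumbler is empty and upright, and all three knobs are in the tray. Placing it now.

```bash
python3 -m crank '[[[-0.1,0,1,0],[-0.1,0.05,1,0],[-0.1,0.05,1,0],[-0.1,0.05,1,0],[-0.1,0,0.95,0],[-0.1,0,0.9,0],[0,0,0,0]]]'; python3 -c "
from m import *
to([473,202.5,117])"
```

```text
clock: 34.5
eef_pos: [475.0, 201.9, 138.7]
tool_rot: [-3.136, -1.155, 1.647]
force: [0.9, 0.6, -0.7]
width: 64.6
gripper_force: 67.1
tool mm [-19.6  -1.9   9.4] units [-0.78 -0.08  0.38] z [-0.075  0.912 -0.404] q [ 0.49  1.01 -0.48  2.02 -1.03  0.85  1.2 ]
```

```bash
python3 -m crank '[[[-0.25,0,0.12,0],[-0.25,0,0.12,0],[-0.2,0,0.1,0],[0,0,0,0],[0,0,0,0]]]'; python3 -c "
from m import *
to([473,202.5,116.1])"
```

```text
clock: 34.92
eef_pos: [477.1, 198.9, 119.6]
tool_rot: [-3.14, -1.152, 1.646]
force: [1.2, -0.2, -0.8]
width: 64.7
gripper_force: 67.1
tool mm [-1.6 -3.8  5. ] units [-0.06 -0.15  0.2 ] z [-0.069  0.911 -0.406] q [ 0.49  1.05 -0.48  2.02 -1.04  0.83  1.23]
```

```bash
python3 -m crank '[[[-0.05,-0.1,0.1,0],[-0.05,-0.05,0.05,0],[0,0,0,0],[0,0,0,0]]]'
```

```text
clock: 35.25
eef_pos: [472.6, 201.9, 116.3]
tool_rot: [-3.141, -1.153, 1.648]
force: [-0.0, -1.6, -1.4]
width: 64.5
gripper_force: 67.1
```

```bash
python3 -m crank '[[[-0.04,0,0.02,0],[0,0,0,0],[0,0,0,0]]]'
```

```text
clock: 35.5
eef_pos: [472.7, 202.3, 116.1]
tool_rot: [3.141, -1.154, 1.65]
force: [-0.4, -3.4, 4.0]
width: 65.1
gripper_force: 67.6
```

Contact with the ledge. Releasing gently, then withdrawing straight back.

```bash
python3 -m crank '[[[0,0,0,0],[0,0,0,0],[0,0,0,0],[0,0,0,0],[0,0,0,0],[0,0,0,0],[0,0,0,0],[0,0,0,0]]]' -1; python3 -m crank '[[[0,0,-0.3,0],[0,0,-0.6,0],[0,0,-0.9,0],[0,0,-0.9,0],[0,0,-0.9,0],[0,0,-0.9,0],[0,0,-0.9,0],[0,0,0,0]]]'
python3 -c "
from m import *
S=ctrl.get_image('scene');w=ctrl.get_image('wrist')
a=cv2.resize(S['img'][190:370,120:360],(400,300));b=cv2.resize(w['img'],(400,300));c=cv2.resize(S['img'][160:360,340:540],(400,300))
cv2.imwrite('pics/c6.png',np.vstack([np.hstack([a,b]),np.hstack([c,c*0])])[...,::-1])
for t in('tumbler','jar','can'):print(t,[(np.round(r['position'],1).tolist(),round(r['confidence'],2)) for r in ctrl.place_of('scene',t)])"
```

```text
clock: 36.17
eef_pos: [472.7, 201.9, 115.0]
tool_rot: [-3.141, -1.153, 1.648]
force: [0.3, -0.5, 0.7]
width: 85.4
gripper_force: 0.0
clock: 36.83
eef_pos: [484.3, 73.8, 169.9]
tool_rot: [3.136, -1.147, 1.647]
force: [0.5, 0.0, -0.8]
width: 85.6
gripper_force: 0.0
tumbler [([234.1, 412.9], 0.75), ([264.1, 389.9], 0.66), ([339.9, 316.3], 0.66), ([286.8, 319.1], 0.62)]
jar [([298.4, 426.8], 0.69), ([320.5, 222.9], 0.23)]
can [([332.2, 458.7], 0.78), ([309.1, 192.9], 0.74)]
```

View pics/c6.png

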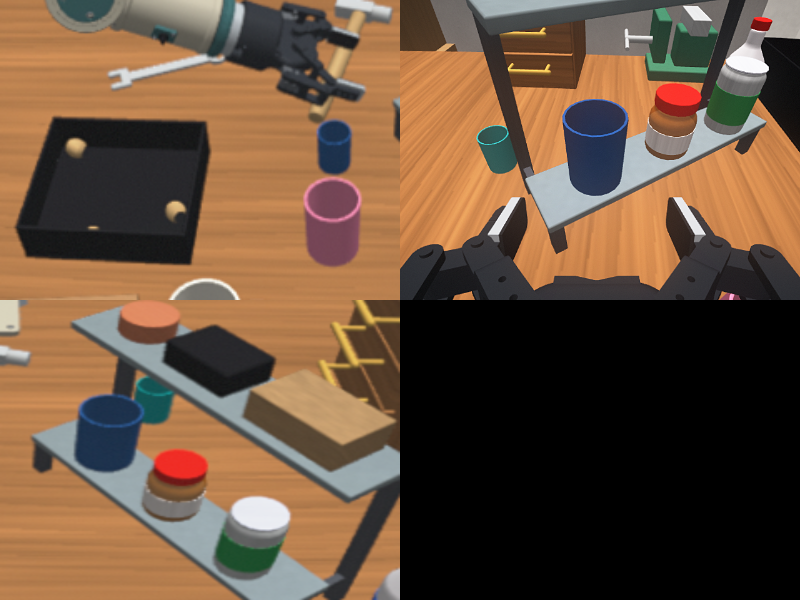

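The tumbler stands upright on the ledge at scene (264,390). The jar and can haven't moved, the three knobs are in the tray and the gripper is clear, so I'm handing the job in.

```bash
python3 -c "
from cell import ctrl
print(ctrl.finish_job())"
```

```text
the job is handed in; nothing more can be done
None
```

The job is handed in at about 37 s of the 59 s limit: the last pictures show all three knobs in the black tray, the empty blue tumbler upright on the low ledge where it started, and the jar and can still in place (no verdict was returned).

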